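Hang a lipped parts bin on a louvered-panel rail and slide it home under the hood

ROBOT

A 6-joint arm with a two-finger parallel gripper is mounted at the origin on a cart in front of the work surface, level with it; the furniture and walls round the work are solid. World frame = base frame: x ahead of the robot, y to its left, z up, the work surface at z = 0. Lengths are in m, angles in rad, forces in N, time in s.
With the tool pointing down it reaches from about 0.325 to 0.925 m from the base axis. Payload 3.1 kg.
Tool frame: the origin (TCP) lies midway between the tips of the shut fingers; the grasp point (between the pads) lies arm.grasp_offset behind it (arm.grasp_offset is the distance from the TCP to the grasp point, in m); z points along the fingers, y is the line along which they close (so a half turn about z gives the same grasp; the last joint's range is limited). The gripper opens to 85 mm and grips with 20 to 120 N. Pads are 22 mm wide; open, the fingers measure 114 mm over their backs; the gripper's body (76 mm by 85 mm) begins 54 mm behind the grasp point. The pads swing forward as they close: fully open they stand 13 mm farther back than shut.
Start: joints at [1.089, 0.217, 1.613, -0, 1.311, -0.112], TCP at [0.226, 0.583, 0.204] pointing down, gripper open.
Joint ranges: [-2.75, 2.75], [-0.78, 2.1], [0.31, 2.55], [-1.13, 4.27], [0.13, 2.63], [-2.58, 2.58]. Speed limits (rad/s): [2.79, 2.79, 3.14, 3.14, 3.14, 3.14].

INTERFACE

Orientations are given as a rotation vector (axis times angle).
In Python, from station import arm, camera, sign_off gives the robot as it stands. The module is installed in compiled form; this text tells all that it offers.
- The arm moves only by the tool apply_moves, never from a script. Its argument "steps" is a list of rows, each a list of 3 entries, a list of its own where there are three numbers: the opening, from 0 (shut) to 1 (fully open), then the shift along the tool's x, y, z in units of 30 mm (1.0 is 30 mm), then the turn about the tool's z in units of 10 degrees (1.0 is 10 degrees). A call has 1 to 8 rows; each row is the pose to reach, as a shift and turn from the pose commanded when the call began, along the tool's axes at that moment; what a row does not reach only later rows make up. A row lasts 1/8 s, in which the tool goes at most 62.5 mm and 10.7 degrees, less where a joint would pass 70% of its speed; a pose out of reach is approached as far as the arm can. A call with a gripper value outside its range is refused whole. The fingers move at their own pace and stop on an object; "force" is the grip in N (left out, the last holds). Time passes only in rows, so rows that repeat a pose let the fingers close. It gives the time, the measured TCP pose, the force, the opening and the grip force at its end, in the units of the state.
- arm.observe(): the state, without advancing time (a new reading comes with each control period).
- camera(name): name is "side" or "top" or "wrist"; returns a dict with "pixels" (384x512x3 uint8, blue, green, red), "depth" (384x512 float32, m along the optical axis (not along the pixel's ray), 0 where there is no reading), "fx", "fy", "cx", "cy" (pixels), "R" (3x3) and "t" (3): a world point X has camera coordinates R X + t; the wrist camera has in their place "tool_from_camera" (4x4, takes a point from camera to tool coordinates, whose origin is the TCP and whose axes are the flange's). Camera axes: x right, y down, z forward; pixel columns grow to the right and rows downward; lengths in m; the calibration is good to about 2 mm. A picture is of the moment at which its call begins: read the wrist's pose just before it.
- sign_off(): hands the job in; it is judged then, once.
The state is a dict: "clock": time; "joint_positions": joint angles; "qvel": joint speeds; "tau": joint torques, N m; "tcp_pos": TCP position; "ee_rot": TCP orientation; "contact_force": force on the tool from outside, world axes, zero at the start; "ft_torque": the same for the moment, N m; "finger_gap": finger opening in m; "grip_force": force on a finger pad.
Only numpy, scipy, OpenCV 4.12 (cv2) and the standard library are available. Lean on these libraries where they do the work, as an engineer would, in place of code of your own. Each camera call takes 0.05 s, during which the arm holds its last target. There are 200 camera calls.

TASK

Lift the steel parts bin with its nuts in it and hang it on the panel's rail at the open right-hand end, lowering it gently until its rear lip has dropped behind the rail and its flange rests on the rail. Then slide it along the rail, under the hood, until it rests against the rubber buffer of the stop and presses it in a little, without forcing anything, and leave it hanging there level with both nuts in it. Do not disturb the tape measure, the pipe stub or the small gear that stand near the work.

Things in the scene. Friction and masses are not known exactly. Their poses are not given: they have to be found in the camera images.
- bin: Loose open grey steel parts bin, 0.3 to 0.5 kg with its nuts: 120 long (x), 100 wide (y, sides at +-50), 60 high, front wall (-x) 42. Origin: centre of the underside, z up, +x to the rear. Outer face of the rear wall at x = +60. Hung on the rail it has its axes parallel to the panel's, its origin about 76 (73 to 79) in front of the panel's face, and leans a few degrees.
- bin_grip (a point): Point in the bin's grip plate, on the bin's centre line 85 above its underside, axes as the bin's. The plate is 12 thick (along x), 50 wide (along y), from 61 to 97 above the underside: pinch it from above, fingers closing along the bin's x.
- bin_lip (a point): Middle of the lower edge of the bin's rear lip: 72.5 behind the bin's origin, 61 above its underside, axes as the bin's. The lip (3 thick, 80 wide, x 71 to 74) hangs from a flange (x 60 to 74, 80 wide, underside 75 and top 78 above the bin's underside): a hook open downward, 11 wide, between lip and rear wall.
- panel: Grey sheet-steel louvered panel on a fixed foot, 360 wide (y), 155 high. Origin: on the worktop below the middle of its front face; -x points out of that face toward the robot, +y to the left as the robot sees it. More than 25 N between the bin and the panel or what it carries is too much.
- rail_nominal (a point): Nominal middle of the rail's top edge: 10 in front of the panel's face, 135 up, axes as the panel's. The dark rail (y -170 to 170) is an upright 4 mm tongue with rounded top; behind it a channel 8 wide, 24 deep takes the lip. Its true height is up to 5 above or below this and is not measured: feel for it. A soft rubber strip (2.5 N/mm), 62 below, front 17 from the face, backs the hung bin.
- hood_mouth (a point): Nominal mouth of the hood over the rail, 53 right (-y) of the panel's middle, axes as the panel's. The hood covers the rail from there to its left end, reaches 21 out from the face and leaves 7 above the rail's edge (it moves with the rail), so the 3 mm flange passes only when seated. Hook the bin on right of it: bin origin about 110 right of the panel's middle.
- stop_zone (a point): Middle of the zone of the stop's rubber buffer, a disc 18 across facing -y, 52 in front of the face, 36 below the rail's edge; axes as the panel's. The stop is clamped up to 20 left or right of this point (not measured); the bin's left side meets it. The buffer is sprung, 0.6 N/mm, 16 mm travel: 3 to 8 N is right, over 13 N too much. Bin drag on the rail: 1 to 4 N, more if pressed down.
- bin_nut_a: Hex nut, 34 mm, loose in the front compartment of the bin. Origin: underside centre.
- bin_nut_b: Hex nut, 27 mm, loose in the rear compartment of the bin. Origin: underside centre.
- tape: Yellow tape measure in the open left of the bin (not the one at the back of the bench), bystander, 37 x 85 x 65.
- pipe: Short rusty pipe stub, bystander, 42 diameter, 62 high, upright.
- gear: Small dark gear wheel lying flat, bystander, 60 diameter, 16 high.
Not all that is in view belongs to the job. Of the things that look like the bin, the larger one is meant.

How it is judged:
By the outcome, as a careful person would: the job done as asked, in the order asked, and still so for the second after the job is handed in, with the robot touching nothing.
It also fails if it takes over 72 s, if anything falls off the work surface, if the arm or the gripper's body presses on something with over 40 N, if the wrist force passes 120 N, or if a joint passes its speed limit or range.

## Working session

There is one attempt and no reset: what is moved stays moved. The work goes in short steps, Python scripts to look and compute and a tool call to move; the robot and the scene stay as the last step left them, time stands still between calls to the robot, and variables do not carry over. Pictures are saved under pics/ and viewed, at most 10 in all, crops included, and the job is handed in when it is done.

Besides the shell and the picture viewer there is one more tool, called by a JSON object that holds its "name" and its "arguments", one argument or row to a line. apply_moves: Moves the arm, as the interface text tells. Its arguments: {"type":"object","properties":{"steps":{"type":"array"},"force":{"type":"number"}},"required":["steps"]}

```bash
mkdir -p pics
cat > h.py <<'E'
import numpy as np, cv2
from scipy.spatial.transform import Rotation as Ro
from station import arm, camera, sign_off
def shot(n, f):
    s=arm.observe(); c=camera(n); cv2.imwrite('pics/'+f+'.png',c['pixels'])
    if n=='wrist':
        T=np.eye(4);T[:3,:3]=Ro.from_rotvec(s['ee_rot']).as_matrix();T[:3,3]=s['tcp_pos']
        M=np.linalg.inv(T@np.array(c['tool_from_camera']));c['R']=M[:3,:3];c['t']=M[:3,3]
    np.savez('pics/'+f,**{k:np.asarray(v) for k,v in c.items()}); return c
def load(f): return dict(np.load('pics/'+f+'.npz'))
def cloud(c):
    d=c['depth'];v,u=np.mgrid[:d.shape[0],:d.shape[1]]
    P=np.stack([(u-c['cx'])/c['fx']*d,(v-c['cy'])/c['fy']*d,d],-1)
    P=(P-c['t'])@c['R']; P[d==0]=np.nan; return P
def onplane(c,u,v,z):
    r=np.array([(u-c['cx'])/c['fx'],(v-c['cy'])/c['fy'],1])@c['R'];o=-c['R'].T@c['t']
    return o+r*(z-o[2])/r[2]
E
python3 - <<'E'
from h import *
a=shot('side','s0');b=shot('top','t0')
cv2.imwrite('pics/both.png',cv2.resize(np.vstack([a['pixels'],b['pixels']]),(450,600)) )
s=arm.observe();print(s,arm.grasp_offset)
for c in(a,b):print(-c['R'].T@c['t'],c['R'][2])
E
```

```text
{'clock': 0.1, 'joint_positions': array([ 1.08879664e+00,  2.17697173e-01,  1.61479236e+00, -2.73724884e-05,
        1.31129632e+00, -1.12188742e-01]), 'qvel': array([-0.00073662, -0.00275971, -0.00334876,  0.00052327, -0.00114591,
       -0.00130467]), 'tau': array([-1.30919205e-03, -3.98078585e+01, -3.04970706e+01, -2.12178275e-04,
        4.24297090e-03, -8.49299767e-06]), 'tcp_pos': array([0.22550711, 0.582041  , 0.20287771]), 'ee_rot': array([-0.57746857, -3.087434  ,  0.00330566]), 'contact_force': array([-1.2390042 , -0.07098684,  0.01658581]), 'ft_torque': array([ 0.00603999, -0.00474458, -0.01599036]), 'grip_force': 0.0, 'finger_gap': 0.08540469076688478} 0.0187
[ 0.10824164 -0.86447183  0.53524431] [ 0.39991186  0.82677369 -0.39562073]
[0.23755671 0.12915381 1.23899811] [ 0.23723747 -0.11108577 -0.96507945]
```

View pics/s0.png

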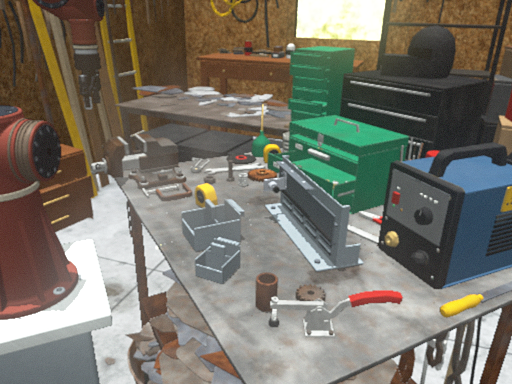

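View pics/t0.png

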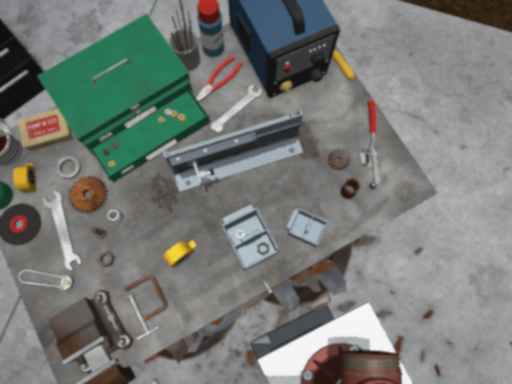

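The side view shows the bin at about (212,225), the smaller decoy at (218,260), the panel at (315,215), the pipe at (266,292) and the gear at (311,292). The top view shows the bin at (250,237), the decoy at (306,227), the panel from (165,160) to (302,120), the stop near (203,175), and the tape at (180,252).

Run:
```python
from h import *
t=load('t0');s=load('s0')
P=cloud(t)
for (u,v) in [(250,237),(225,210),(306,227),(165,160),(302,120),(300,150),(180,186),(203,170),(180,252),(349,187),(338,159),(255,212),(100,250)]:
    print(u,v,np.round(P[v,u],3))
a=cv2.resize(t['pixels'][90:280,150:370],None,fx=3.4,fy=3.1,interpolation=cv2.INTER_CUBIC);cv2.imwrite('pics/tc.png',a)
a=cv2.resize(s['pixels'][140:340,170:370],None,fx=4,fy=3,interpolation=cv2.INTER_CUBIC);cv2.imwrite('pics/sc.png',a)
```

```text
250 237 [0.42  0.048 0.097]
225 210 [0.531 0.07  0.001]
306 227 [ 0.386 -0.093  0.064]
165 160 [0.733 0.159 0.003]
302 120 [ 0.674 -0.24  -0.001]
300 150 [ 0.594 -0.191  0.005]
180 186 [0.644 0.152 0.008]
203 170 [0.626 0.08  0.103]
180 252 [0.468 0.22  0.065]
349 187 [ 0.441 -0.263 -0.001]
338 159 [ 0.525 -0.276 -0.002]
255 212 [0.482 0.004 0.044]
100 250 [0.578 0.413 0.003]
```

View pics/tc.png

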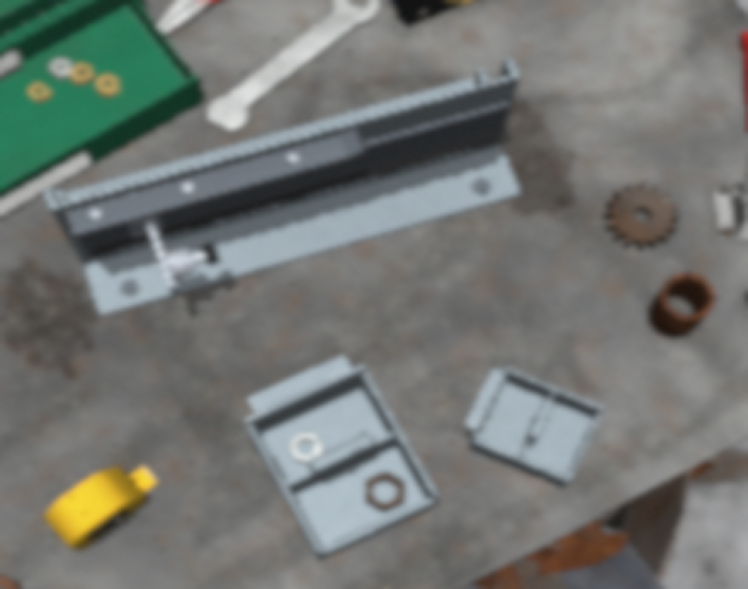

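View pics/sc.png

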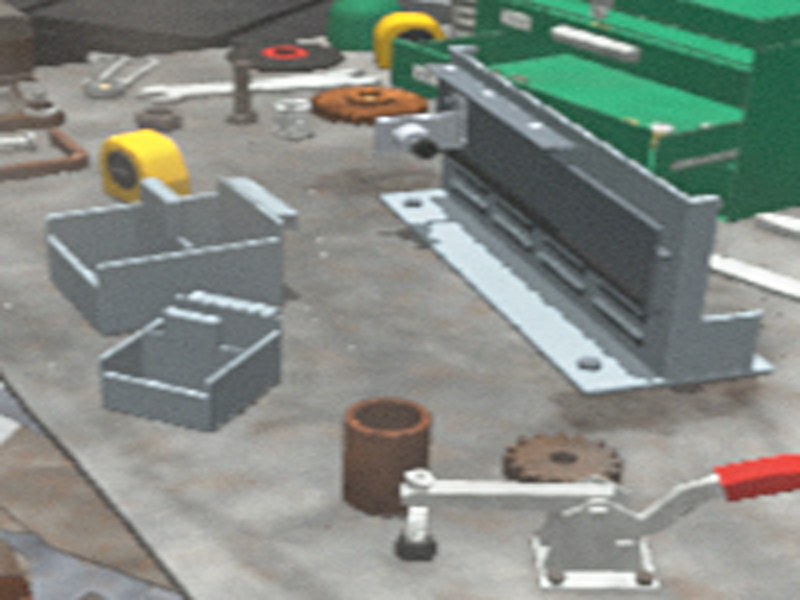

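The top crop shows the bin with its flange at the upper left (about (305,390) in the crop), the grip plate on the divider at (345,460), and both nuts inside. The hood covers the rail's left part up to about (360,140), and the stop is at (180,262). The side crop shows the hood ending at (580,140), with the buffer dark at (425,148).

Run:
```python
from h import *
t=load('t0');s=load('s0')
for n,c in(('top',t),('side',s)):
    P=cloud(c)
    x,y,z=P[...,0],P[...,1],P[...,2]
    inb=(abs(x-.44)<.09)&(abs(y-.04)<.09)&((x-.386)**2+(y+.093)**2>.06**2)
    for lo,hi in((.086,.105),(.066,.084),(.05,.066)):
        m=inb&(z>lo)&(z<hi);q=P[m]
        if len(q)>5:
            r=cv2.minAreaRect((q[:,:2]*1000).astype(np.float32));print(n,'bin',lo,len(q),np.round(np.median(q,0),4),r)
    # bystanders
    for nm,cx,cy in(('pipe',.44,-.26),('gear',.525,-.276),('tape',.468,.22),('decoy',.386,-.093)):
        m=(np.hypot(x-cx,y-cy)<.06)&(z>.008);q=P[m]
        if len(q)>5: print(n,nm,len(q),np.round(q.min(0),3),np.round(q.max(0),3))
    m=(x>.5)&(x<.85)&(z>.145)&(z<.165)&(y<.2)&(y>-.26)&(x<.78);q=P[m];print(n,len(q),q.min(0),q.max(0))
    if len(q)>5:
        l=cv2.fitLine((q[:,:2]*1000).astype(np.float32),cv2.DIST_HUBER,0,1,1).ravel();print('paneltop',l,np.degrees(np.arctan2(l[1],l[0])),np.percentile(q[:,2],[10,50,90]))
        d=l[:2]/np.hypot(*l[:2]);k=(q[:,:2]*1000-l[2:])@d;print('ext',l[2:]+d*k.min(),l[2:]+d*k.max())
```

```text
top bin 0.086 108 [0.4236 0.0476 0.0967] ((424.6673583984375, 47.24800491333008), (12.370518684387207, 49.58443832397461), 1.4884504079818726)
top bin 0.066 285 [0.4868 0.0481 0.0771] ((456.46954345703125, 47.840354919433594), (85.72279357910156, 99.11316680908203), 0.49787572026252747)
top bin 0.05 235 [0.4288 0.0469 0.0612] ((423.62066650390625, 46.84495544433594), (118.09522247314453, 101.4110107421875), 0.9048281908035278)
top pipe 316 [ 0.41  -0.318  0.008] [ 0.5   -0.23   0.069]
top gear 302 [ 0.492 -0.301  0.008] [ 0.551 -0.242  0.024]
top tape 463 [0.45  0.18  0.008] [0.499 0.267 0.071]
top decoy 420 [ 0.337 -0.152  0.008] [ 0.443 -0.05   0.069]
top 571 [ 0.63000156 -0.25917581  0.1450024 ] [0.7792574  0.15426388 0.16488406]
paneltop [ 1.1697968e-01  9.9313432e-01  6.6015533e+02 -6.3892522e+00] 83.28217 [0.14614107 0.15277046 0.15800465]
ext [ 632.21928356 -243.56079079] [679.12725822 154.67862245]
side bin 0.086 85 [0.418  0.037  0.0966] ((420.0166320800781, 42.86388397216797), (13.424800872802734, 52.28865051269531), 4.003005504608154)
side bin 0.066 266 [0.4791 0.034  0.0776] ((454.7817687988281, 43.03594207763672), (80.86951446533203, 98.82762908935547), 1.9694513082504272)
side bin 0.05 566 [0.4203 0.0151 0.0577] ((428.5302429199219, 43.82362747192383), (133.87002563476562, 105.72608184814453), 1.2348291873931885)
side pipe 724 [ 0.407 -0.284  0.008] [ 0.499 -0.234  0.066]
side gear 407 [ 0.49  -0.302  0.008] [ 0.549 -0.242  0.021]
side tape 379 [0.447 0.191 0.008] [0.496 0.258 0.068]
side decoy 1330 [ 0.333 -0.152  0.008] [ 0.44  -0.053  0.069]
side 636 [ 0.62635181 -0.25850886  0.1450299 ] [0.76782325 0.14999881 0.16494227]
paneltop [ 3.6968949e-01 -9.2915535e-01  7.2292365e+02 -1.5986801e+02] -68.30353 [0.14611961 0.15271912 0.15905114]
ext [610.5114651  122.66200341] [ 762.02938304 -258.15402241]
```

```bash
cat >> h.py <<'E'
def plan(target, yangle):
    "shift in tool units and turn to bring TCP to target, tool y at world angle yangle (deg)"
    s=arm.observe();R=Ro.from_rotvec(s['ee_rot']).as_matrix()
    a=np.degrees(np.arctan2(R[1,1],R[0,1]));d=(np.array(target)-s['tcp_pos'])@R/.03
    return np.round(d,3),round(((a-yangle+90)%180-90)/10,3),'tcp',np.round(s['tcp_pos'],4),'yang',round(a,2),'tilt',np.round(R[:,2],4)
E
python3 - <<'E'
from h import *
print(plan((.44,.0,.33),1))
E
```

```text
(array([-13.678, -15.515,  -4.207]), np.float64(6.781), 'tcp', array([0.2255, 0.582 , 0.2029]), 'yang', np.float64(68.81), 'tilt', array([-0.001, -0.002, -1.   ]))
```

{"name": "apply_moves", "arguments": {
  "steps": [
    [1,[-13.68,-15.5,-4.2],6.78],
    [1,[-13.68,-15.5,-4.2],6.78],
    [1,[-13.68,-15.5,-4.2],6.78],
    [1,[-13.68,-15.5,-4.2],6.78],
    [1,[-13.68,-15.5,-4.2],6.78],
    [1,[-13.68,-15.5,-4.2],6.78],
    [1,[-13.68,-15.5,-4.2],6.78],
    [1,[-13.68,-15.5,-4.2],6.78]
  ]
}}

```text
clock: 1.1
tcp_pos: [0.3954, 0.1212, 0.3038]
ee_rot: [2.202, 2.241, 0.001]
contact_force: [1.0, 0.3, 1.0]
finger_gap: 0.0855
grip_force: 0.0
```

Run:
```python
from h import *
print(plan((.46,-.03,.33),1))
c=shot('wrist','w0');print(-c['R'].T@c['t'],c['R'][2])
```

```text
(array([-5.077,  2.064, -0.875]), np.float64(0.001), 'tcp', array([0.3954, 0.1212, 0.3038]), 'yang', np.float64(1.01), 'tilt', array([ 3.e-04,  1.e-04, -1.e+00]))
[0.39352668 0.19536786 0.4736599 ] [ 0.00558339 -0.28942367 -0.95718481]
```

View pics/w0.png

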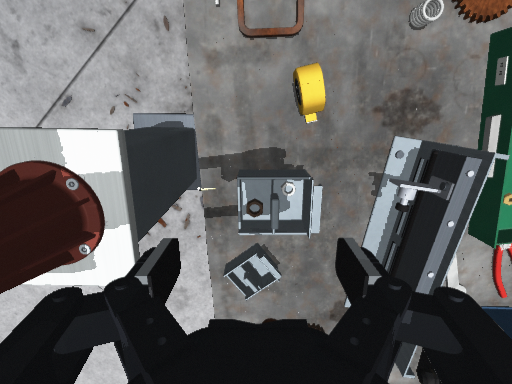

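The wrist view shows the bin at (275,205) with its grip plate at (275,210) and flange at (316,208). The panel runs from (440,150) towards (410,330), and the stop is at (420,190).

Run:
```python
from h import *
c=load('w0');P=cloud(c);x,y,z=P[...,0],P[...,1],P[...,2]
inb=(abs(x-.44)<.09)&(abs(y-.045)<.075)
for lo,hi in((.088,.105),(.07,.084),(.05,.066)):
    q=P[inb&(z>lo)&(z<hi)]
    if len(q)>5:print('bin',lo,len(q),np.round(np.median(q,0),4),cv2.minAreaRect((q[:,:2]*1000).astype(np.float32)),np.round(np.percentile(q[:,2],[5,50,95]),4))
for n in('w0','t0','s0'):
    c=load(n);P=cloud(c);x,y,z=P[...,0],P[...,1],P[...,2]
    th=np.radians(-6.7);X=x*np.cos(th)+y*np.sin(th)-.66;Y=-x*np.sin(th)+y*np.cos(th)
    # candidate panel top strip
    m=(abs(X)<.06)&(Y>-.20)&(Y<.28)&(z>.149)&(z<.159);q=P[m]
    print(n,len(q))
    if len(q)>8:
        l=cv2.fitLine((q[:,:2]*1000).astype(np.float32),cv2.DIST_HUBER,0,.5,.5).ravel();l[:2]*=np.sign(l[1]);print(l,'yaw',-np.degrees(np.arctan2(l[0],l[1])),'ext Y',np.percentile(Y[m],[0,1,99,100]),'zmed',np.median(q[:,2]), 'X',np.percentile(X[m],[1,25,50,75,99]))
    for yb in np.arange(-.18,.26,.06):
        k=(abs(Y-yb)<.012)&(X>-.12)&(X<.05)&(z>.015)&(z<.165)
        # highest z profile per 4mm of X
        out=[]
        for xb in np.arange(-.10,.04,.004):
            kk=k&(abs(X-xb)<.002)
            out.append(int(round(1000*np.nanmedian(z[kk]))) if kk.sum()>3 else 0)
        print(round(yb,2),out)
    q=P[(abs(X+.06)<.06)&(z>.003)&(z<.012)&(Y>-.25)&(Y<.3)]
    if len(q):print('foot',cv2.minAreaRect((q[:,:2]*1000).astype(np.float32)))
```

```text
bin 0.088 246 [0.4221 0.0482 0.0966] ((422.26263427734375, 46.42136764526367), (10.86843204498291, 48.480690002441406), 1.9049696922302246) [0.0942 0.0966 0.0979]
bin 0.07 623 [0.4857 0.0499 0.0776] ((456.3274230957031, 46.71677780151367), (80.06277465820312, 99.1117935180664), 1.0584604740142822) [0.0728 0.0776 0.0792]
bin 0.05 728 [0.4268 0.0301 0.061 ] ((422.0306091308594, 46.04132843017578), (118.24047088623047, 100.99663543701172), 0.8300620317459106) [0.0512 0.061  0.0643]
w0 1084
[1.3256153e-01 9.9117476e-01 6.6192432e+02 2.5895329e+01] yaw -7.6176395 ext Y [-0.1281914  -0.12577773  0.23077724  0.23156024] zmed 0.15363059888691868 X [-0.01022309 -0.00650382 -0.0051759  -0.00390226  0.0113351 ]
-0.18 [0, 0, 0, 0, 0, 0, 0, 0, 0, 0, 0, 0, 0, 0, 0, 0, 0, 0, 0, 0, 0, 0, 0, 0, 0, 0, 0, 0, 0, 0, 0, 0, 0, 0, 0]
-0.12 [0, 0, 0, 0, 0, 0, 0, 0, 0, 0, 0, 0, 0, 0, 0, 0, 0, 0, 0, 0, 0, 0, 140, 146, 154, 153, 150, 150, 0, 0, 0, 0, 0, 0, 0]
-0.06 [0, 0, 0, 0, 0, 0, 0, 0, 0, 0, 0, 0, 0, 0, 0, 0, 0, 0, 0, 0, 0, 0, 0, 154, 0, 0, 0, 0, 0, 0, 0, 0, 0, 0, 0]
0.0 [0, 0, 0, 0, 0, 0, 0, 0, 0, 0, 0, 0,
[... 2600 characters left out ...]
[0, 0, 0, 0, 0, 0, 0, 0, 0, 0, 0, 0, 0, 0, 0, 0, 0, 0, 143, 75, 104, 146, 33, 132, 0, 0, 0, 0, 0, 0, 0, 0, 0, 0, 0]
0.06 [0, 0, 0, 0, 0, 0, 0, 0, 0, 0, 0, 0, 0, 0, 0, 0, 0, 0, 143, 75, 101, 135, 49, 40, 156, 0, 0, 0, 0, 0, 0, 0, 0, 0, 0]
0.12 [0, 0, 0, 0, 0, 0, 0, 0, 99, 98, 99, 100, 99, 0, 0, 0, 0, 0, 0, 75, 104, 101, 97, 43, 90, 0, 0, 0, 0, 0, 0, 0, 0, 0, 0]
0.18 [0, 0, 0, 0, 0, 96, 97, 0, 0, 0, 0, 0, 0, 0, 0, 0, 0, 0, 123, 126, 125, 131, 96, 96, 38, 0, 0, 0, 0, 0, 0, 0, 0, 0, 0]
0.24 [0, 0, 0, 0, 0, 0, 0, 0, 0, 0, 0, 0, 0, 0, 0, 0, 0, 0, 0, 0, 0, 0, 0, 0, 0, 0, 0, 0, 0, 0, 0, 0, 0, 0, 0]
foot ((598.73681640625, -42.9808349609375), (545.485595703125, 119.02053833007812), 83.30949401855469)
```

{"name": "apply_moves", "arguments": {
  "steps": [
    [1,[-5.0,7.0,-0.8],0.86],
    [1,[-5.0,7.0,-0.8],0.86],
    [1,[-5.0,7.0,-0.8],0.86],
    [1,[-5.0,7.0,-0.8],0.86],
    [1,[-5.0,7.0,-0.8],0.86],
    [1,[-5.0,7.0,-0.8],0.86]
  ]
}}

```text
clock: 1.9
tcp_pos: [0.6077, -0.0231, 0.3265]
ee_rot: [-2.363, -2.067, 0.002]
contact_force: [0.2, 0.6, 0.4]
finger_gap: 0.0851
grip_force: 0.0
```

```bash
cat > prof.py <<'E'
from h import *
import sys
th=np.radians(-7.65)
for n in sys.argv[1:]:
    c=load(n);P=cloud(c);x,y,z=P[...,0],P[...,1],P[...,2]
    X=x*np.cos(th)+y*np.sin(th);Y=-x*np.sin(th)+y*np.cos(th)
    m=(abs(X-.655)<.03)&(Y>-.20)&(Y<.28)&(z>.150)&(z<.159);q=P[m]
    l=cv2.fitLine((q[:,:2]*1000).astype(np.float32),cv2.DIST_HUBER,0,.5,.5).ravel();l[:2]*=np.sign(l[1])
    print(n,len(q),'yaw',-np.degrees(np.arctan2(l[0],l[1])),'X',np.round(np.percentile(X[m],[1,5,25,50,75,95,99]),4),'Yext',np.round(np.percentile(Y[m],[0,1,99,100]),4))
    for nm,lo,hi in(('rail/hood top',.128,.1475),('hoodfront',.128,.1475)):
        for yb in np.arange(-.09,.25,.03):
            k=(abs(Y-yb)<.01)&(abs(X-.64)<.04)&(z>lo)&(z<hi)
            if k.sum()>3 and nm[0]=='r':print(round(yb,2),k.sum(),'X',np.round(np.percentile(X[k],[2,25,50,75,98]),4),'z',np.round(np.percentile(z[k],[5,50,95]),4))
    k=(z>.075)&(z<.115)&(X>.55)&(X<.615)&(Y>0)&(Y<.3)
    if k.sum():print('stop',k.sum(),np.round(np.percentile(X[k],[1,50,99]),4),np.round(np.percentile(Y[k],[0,1,5,50,99]),4),np.round(np.percentile(z[k],[1,50,99]),4))
E
python3 - <<'E'
from h import *
print(plan((.46,-.03,.33),1))
c=shot('wrist','w1')
E
python3 prof.py w0 w1 t0 s0
```

```text
(array([-0.881, -4.849, -0.105]), np.float64(-0.862), 'tcp', array([ 0.6077, -0.0231,  0.3265]), 'yang', np.float64(-7.62), 'tilt', array([-2.5e-03,  7.0e-04, -1.0e+00]))
w0 972 yaw -7.6355405 X [0.6507 0.6512 0.6519 0.6525 0.6536 0.6637 0.669 ] Yext [-0.1173 -0.1148  0.2418  0.2424]
-0.09 93 X [0.6509 0.6516 0.6519 0.6523 0.653 ] z [0.1299 0.1381 0.1469]
-0.06 24 X [0.6508 0.6516 0.6519 0.6523 0.6529] z [0.1381 0.144  0.147 ]
0.03 113 X [0.6309 0.6364 0.6428 0.6492 0.6528] z [0.1398 0.1412 0.1453]
0.06 232 X [0.631  0.6363 0.6428 0.6506 0.6527] z [0.1399 0.1415 0.1464]
0.09 254 X [0.631  0.6364 0.6433 0.6504 0.6529] z [0.1398 0.1414 0.1459]
0.12 272 X [0.6309 0.6365 0.643  0.6506 0.6529] z [0.1401 0.1414 0.1455]
0.15 298 X [0.6309 0.6368 0.6425 0.6508 0.653 ] z [0.1399 0.1416 0.1458]
0.18 315 X [0.6309 0.6363 0.6429 0.6501 0.6529] z [0.1395 0.1413 0.1457]
0.21 339 X [0.6311 0.6366 0.643  0.6506 0.6531] z [0.1399 0.1415 0.146 ]
0.24 149 X [0.6323 0.6509 0.6519 0.6524 0.6536] z [0.1298 0.1402 0.1466]
stop 554 [0.5767 0.5952 0.6133] [0.1376 0.1385 0.1413 0.1696 0.1807] [0.0807 0.1031 0
[... 2528 characters left out ...]
 0.6522] z [0.1284 0.1352 0.1465]
0.03 54 X [0.6292 0.6382 0.641  0.6509 0.6524] z [0.1292 0.1427 0.1449]
0.06 41 X [0.6299 0.6367 0.6401 0.6471 0.6525] z [0.1307 0.1434 0.146 ]
0.09 34 X [0.6303 0.6371 0.6406 0.6476 0.6517] z [0.1307 0.1436 0.1452]
0.12 31 X [0.63   0.6361 0.6401 0.6484 0.6517] z [0.1303 0.1433 0.1461]
0.15 26 X [0.6302 0.6347 0.6399 0.6445 0.6517] z [0.13   0.1432 0.1454]
0.18 32 X [0.6311 0.6358 0.6399 0.648  0.6516] z [0.1299 0.1431 0.146 ]
0.21 29 X [0.6303 0.6347 0.6395 0.6472 0.6517] z [0.1295 0.1435 0.1461]
0.24 5 X [0.6357 0.6443 0.6506 0.6507 0.6509] z [0.1416 0.1433 0.1465]
stop 189 [0.5755 0.5926 0.6136] [0.1334 0.134  0.1354 0.1725 0.1804] [0.081  0.1023 0.1145]
```

View pics/w1.png

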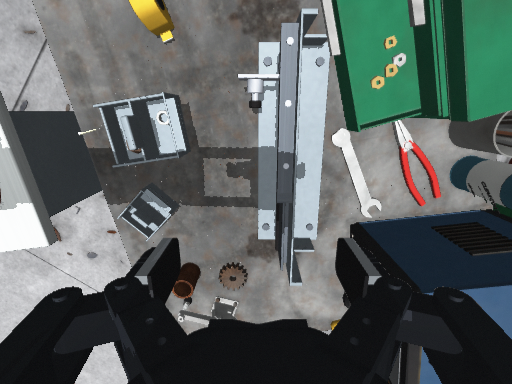

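The wrist view shows the full panel from (310,20) to (295,280). The hood runs from about (290,30) to (285,205), with the bare rail visible below it. The stop's black buffer tip is at (255,104), and the gear at (233,275) and pipe at (187,280) are clear of the hook site. The three views agree on the numbers:

- **Panel:** face at X=0.652, yaw -7.65°, middle at Y=0.062.
- **Rail:** top at z≈0.1315.
- **Buffer:** face at Y≈0.138.

Run:
```python
from h import *
print(plan((.4222,.0464,.125),1))
```

```text
(array([ 1.459, -6.4  ,  6.746]), np.float64(-0.857), 'tcp', array([ 0.6071, -0.0225,  0.327 ]), 'yang', np.float64(-7.57), 'tilt', array([-1.9e-03,  8.0e-04, -1.0e+00]))
```

{"name": "apply_moves", "arguments": {
  "steps": [
    [0.55,[0.7,-3.0,0.5],-0.4],
    [0.55,[1.46,-6.4,2.0],-0.857],
    [0.55,[1.46,-6.4,5.5],-0.857],
    [0.55,[1.46,-6.4,6.74],-0.857],
    [0.55,[1.46,-6.4,6.74],-0.857],
    [0.55,[1.46,-6.4,6.74],-0.857],
    [0.55,[1.46,-6.4,6.74],-0.857]
  ]
}}

```text
clock: 2.82
tcp_pos: [0.4254, 0.0459, 0.1279]
ee_rot: [2.198, 2.239, 0.005]
contact_force: [1.2, -1.7, 1.1]
finger_gap: 0.0472
grip_force: 0.0
```

Run:
```python
from h import *
print(plan((.4222,.0464,.067),1),arm.observe()['contact_force'],arm.observe()['finger_gap'])
c=shot('wrist','w2');P=cloud(c);x,y,z=P[...,0],P[...,1],P[...,2]
q=P[(abs(x-.422)<.03)&(abs(y-.046)<.035)&(z>.092)&(z<.1)]
print(len(q),np.median(q,0),cv2.minAreaRect((q[:,:2]*1000).astype(np.float32)) if len(q) else 0)
```

```text
(array([ 0.019, -0.114,  2.028]), np.float64(0.005), 'tcp', array([0.4254, 0.0459, 0.1279]), 'yang', np.float64(1.05), 'tilt', array([ 4.7e-03, -3.0e-04, -1.0e+00])) [ 1.22056558 -1.73537032  1.13869991] 0.047175709280701
837 [0.42227965 0.04821866 0.09669771] ((422.0870666503906, 46.15473175048828), (11.483236312866211, 48.85874557495117), 1.328616738319397)
```

{"name": "apply_moves", "arguments": {
  "steps": [
    [0.55,[0,0,0],0],
    [0.55,[0,0,1.0],0],
    [0.55,[0,0,1.93],0],
    [0.55,[0,0,1.93],0],
    [0.55,[0,0,1.93],0]
  ],
  "force": 50
}}

```text
clock: 3.5
tcp_pos: [0.4256, 0.0453, 0.0694]
ee_rot: [2.201, 2.238, 0.003]
contact_force: [1.0, 0.5, -0.0]
finger_gap: 0.0468
grip_force: 0.0
```

{"name": "apply_moves", "arguments": {
  "steps": [
    [0,[0,0,0],0],
    [0,[0,0,0],0],
    [0,[0,0,0],0],
    [0,[0,0,0],0],
    [0,[0,0,0],0],
    [0,[0,0,0],0]
  ],
  "force": 50
}}

```text
clock: 4.25
tcp_pos: [0.4237, 0.0455, 0.0683]
ee_rot: [2.202, 2.24, -0.0]
contact_force: [-3.1, -0.5, 5.5]
finger_gap: 0.0088
grip_force: 49.2
```

Run:
```python
from h import *
print(plan((.4222,.0462,.067),1),arm.observe()['contact_force'],arm.observe()['ft_torque'],arm.observe()['finger_gap'])
```

```text
(array([ 0.024, -0.049,  0.043]), np.float64(-0.002), 'tcp', array([0.4237, 0.0455, 0.0683]), 'yang', np.float64(0.98), 'tilt', array([ 0.e+00, -1.e-04, -1.e+00])) [-3.12902707 -0.45455765  5.51009373] [-0.03395692  0.42397687  0.02007632] 0.008801049185224825
```

{"name": "apply_moves", "arguments": {
  "steps": [
    [0,[0,0,-0.3],0],
    [0,[0,0,-0.7],0],
    [0,[0,0,-1.2],0],
    [0,[0,0,-2.0],0],
    [0,[0,0,-3.2],0],
    [0,[0,0,-3.5],0],
    [0,[0,0,-3.5],0],
    [0,[0,0,-3.5],0]
  ]
}}

```text
clock: 5.25
tcp_pos: [0.4221, 0.0456, 0.1709]
ee_rot: [-2.201, -2.239, 0.003]
contact_force: [0.0, -0.1, -4.4]
finger_gap: 0.0088
grip_force: 48.9
```

Run:
```python
from h import *
o=arm.observe();print(plan((.564,-.124,.19),-7.65),o['contact_force'],o['ft_torque'],o['finger_gap'],o['grip_force'])
s=shot('side','s1');cv2.imwrite('pics/s1c.png',cv2.resize(s['pixels'][120:300,140:380],None,fx=3,fy=3))
c=shot('wrist','w3');P=cloud(c);x,y,z=P[...,0],P[...,1],P[...,2]
q=P[(abs(x-.44)<.12)&(abs(y-.046)<.09)&(z>.11)&(z<.25)]
print(np.percentile(q,[1,50,99],axis=0))
```

```text
(array([-5.734,  4.63 , -0.652]), np.float64(0.863), 'tcp', array([0.4221, 0.0456, 0.1709]), 'yang', np.float64(0.98), 'tilt', array([-3.2e-03,  2.0e-04, -1.0e+00])) [ 0.02955341 -0.10104672 -4.36727758] [-0.01279852  0.05609415  0.05329425] 0.008809094764963034 48.86706316843629
[[ 0.36112781 -0.00236548  0.11160744]
 [ 0.43003895  0.05656021  0.16802922]
 [ 0.4937486   0.09670439  0.24938709]]
```

View pics/s1c.png

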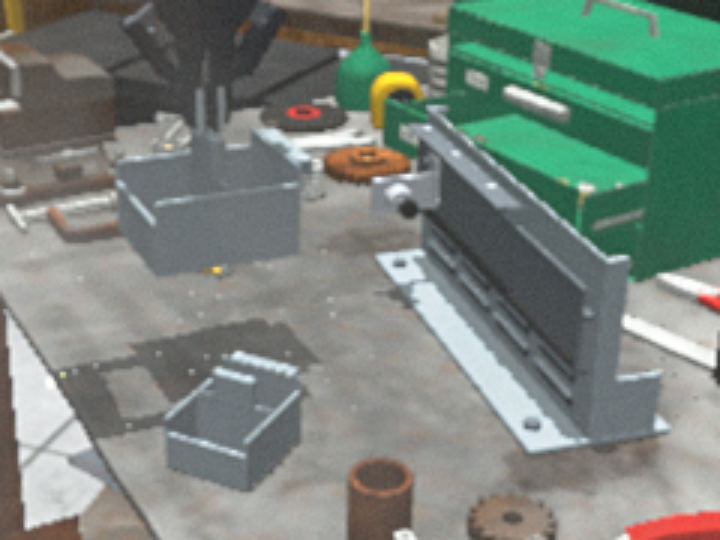

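The side crop shows the bin in the gripper at about (210,200), level, with the flange at (285,145) and the way to the rail clear.

```bash
cat > binm.py <<'E'
from h import *
import sys
def run(n):
    o=arm.observe();tc=o['tcp_pos'];R=Ro.from_rotvec(o['ee_rot']).as_matrix()
    f=R[:2,1]/np.hypot(*R[:2,1]);l=np.array([-f[1],f[0]])
    c=shot('wrist',n);P=cloud(c);D=P[...,:2]-tc[:2];a=D@f;b=D@l;h=P[...,2]-tc[2]
    m=(a>.055)&(a<.085)&(abs(b)<.06)&(h>0.000)&(h<.022);
    print('flange',m.sum(),'a',np.round(np.percentile(a[m],[2,50,98]),4),'b',np.round(np.percentile(b[m],[1,99]),4),'h',np.round(np.median(h[m]),4))
    q=np.c_[a[m],b[m],np.ones(m.sum())];k=np.linalg.lstsq(q,h[m],rcond=None)[0];print('slopes deg',np.degrees(k[:2]))
    m=(abs(a)<.056)&(abs(abs(b)-.05)<.006)&(h>-.03)&(h<0.0)
    for lo,hi in((-.055,-.02),(-.02,.02),(.02,.055)):
        for s in(-1,1):
            k=m&(a>lo)&(a<hi)&(b*s>0)
            if k.sum()>4:print('rim',lo,s,k.sum(),np.round(np.percentile(h[k],[50,90]),4),np.round(np.median(b[k]),4))
    return o,a,b,h,P
if __name__=='__main__':run(sys.argv[1])
E
python3 binm.py w4
```

```text
flange 3238 a [0.0558 0.0629 0.0725] b [-0.034   0.0482] h 0.0077
slopes deg [ 9.45627517 -0.02992627]
rim -0.055 -1 236 [-0.0223 -0.0148] -0.0469
rim -0.055 1 514 [-0.0062 -0.0048] 0.0497
rim -0.02 -1 38 [-0.0065 -0.0047] -0.0487
rim -0.02 1 608 [-0.007  -0.0054] 0.0496
rim 0.02 -1 246 [-0.0225 -0.0151] -0.0467
rim 0.02 1 511 [-0.008  -0.0066] 0.0497
```

Run:
```python
from binm import run
import numpy as np
o,a,b,h,P=run('w5')
for lo in np.arange(.056,.082,.002):
    m=(a>=lo)&(a<lo+.002)&(abs(b)<.035)&(h>-.1)&(h<.025)
    if m.sum()>3:print(round(lo,3),m.sum(),np.round(np.percentile(h[m],[10,50,90]),4))
m=(abs(a)<.012)&(abs(b)<.035)&(h>.02)&(h<.04);print('plate',m.sum(),np.percentile(h[m],[10,50,90]),np.percentile(a[m],[2,98]),np.percentile(b[m],[1,99]))
```

```text
flange 3231 a [0.0558 0.063  0.0725] b [-0.0342  0.0481] h 0.0078
slopes deg [ 9.48396598 -0.04927986]
rim -0.055 -1 237 [-0.0225 -0.0148] -0.0469
rim -0.055 1 511 [-0.0062 -0.0047] 0.0498
rim -0.02 -1 38 [-0.0064 -0.005 ] -0.0485
rim -0.02 1 608 [-0.007  -0.0056] 0.0496
rim 0.02 -1 244 [-0.0226 -0.015 ] -0.0467
rim 0.02 1 512 [-0.0079 -0.0066] 0.0496
0.056 638 [-0.0052  0.0055  0.0077]
0.058 320 [0.0063 0.0075 0.0087]
0.06 272 [0.0073 0.0082 0.009 ]
0.062 293 [0.0073 0.0082 0.0088]
0.064 295 [0.0074 0.0082 0.0089]
0.066 285 [0.0074 0.0081 0.0089]
0.068 293 [0.0072 0.0081 0.0088]
0.07 286 [0.0073 0.008  0.0087]
0.072 129 [0.0072 0.0077 0.0084]
plate 1536 [0.02727038 0.02857336 0.03471214] [-0.00883924  0.00865363] [-0.02332585  0.02507115]
```

Run:
```python
from h import *
print(plan((.5652,-.1243,.171),-7.65))
```

```text
(array([-5.744e+00,  4.657e+00, -5.000e-03]), np.float64(0.863), 'tcp', array([0.4226, 0.0456, 0.1712]), 'yang', np.float64(0.98), 'tilt', array([-2.6e-03,  1.0e-04, -1.0e+00]))
```

{"name": "apply_moves", "arguments": {
  "steps": [
    [0,[-0.5,0.4,0],0.1],
    [0,[-1.5,1.2,0],0.25],
    [0,[-2.6,2.1,0],0.4],
    [0,[-3.7,3.0,0],0.55],
    [0,[-4.7,3.8,0],0.7],
    [0,[-5.4,4.4,0],0.8],
    [0,[-5.74,4.65,0],0.863],
    [0,[-5.74,4.65,0],0.863]
  ]
}}

```text
clock: 6.45
tcp_pos: [0.566, -0.1252, 0.1721]
ee_rot: [-2.365, -2.066, 0.001]
contact_force: [-0.3, 0.4, -3.4]
finger_gap: 0.0085
grip_force: 49.1
```

{"name": "apply_moves", "arguments": {
  "steps": [
    [0,[0,0,0],0],
    [0,[0,0,0.0],0],
    [0,[0,0,0.0],0]
  ]
}}

```text
clock: 6.82
tcp_pos: [0.5656, -0.1236, 0.1727]
ee_rot: [-2.364, -2.069, -0.0]
contact_force: [0.6, -0.4, -4.0]
finger_gap: 0.0087
grip_force: 49.1
```

Run:
```python
from binm import *
o,a,b,h,P=run('w6');print(plan((.5652,-.1243,.171),-7.65),o['contact_force'],o['ft_torque'])
th=np.radians(-7.65);x,y,z=[P[...,i] for i in range(3)]
X=x*np.cos(th)+y*np.sin(th);Y=-x*np.sin(th)+y*np.cos(th)
m=(abs(X-.66)<.03)&(Y>-.15)&(Y<.26)&(z>.15)&(z<.158);print('paneltop',m.sum(),np.percentile(X[m],[1,5,50]) if m.any() else 0)
m=(X>.6)&(X<.66)&(abs(Y+.048)<.036)&(z>.172)&(z<.184);print('flange X max',np.percentile(X[m],[95,98,99.5]),np.median(z[m]))
m=(X>.636)&(X<.647)&(Y>-.12)&(Y<.0)&(z>.122)&(z<.14);print('rail',m.sum(),np.percentile(X[m],[2,50,98]) if m.any() else 0)
```

```text
flange 3244 a [0.0558 0.0628 0.0725] b [-0.034   0.0481] h 0.008
slopes deg [ 9.88731218 -0.12432156]
rim -0.055 -1 233 [-0.0223 -0.0149] -0.047
rim -0.055 1 513 [-0.0063 -0.0051] 0.0496
rim -0.02 -1 38 [-0.0063 -0.0048] -0.0486
rim -0.02 1 602 [-0.007  -0.0056] 0.0495
rim 0.02 -1 244 [-0.0221 -0.0152] -0.0468
rim 0.02 1 514 [-0.0079 -0.0065] 0.0496
(array([-0.023, -0.015,  0.057]), np.float64(0.005), 'tcp', array([ 0.5657, -0.1237,  0.1727]), 'yang', np.float64(-7.6), 'tilt', array([ 2.e-04, -0.e+00, -1.e+00])) [ 0.60974155 -0.35438426 -4.04959002] [-0.00651969  0.01623418  0.00257588]
paneltop 1533 [0.63218755 0.63244353 0.65202202]
flange X max [0.64884514 0.64952546 0.64997959] 0.18068545790470947
rail 2 [0.64233263 0.64278834 0.64324404]
```

View pics/w6.png

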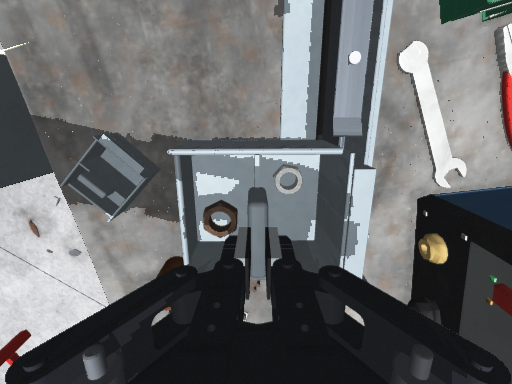

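The wrist view shows the bin at (260,200) right of the hood mouth (345,130), with both nuts in it and the flange at (360,215) over the channel. I'll lower it.

{"name": "apply_moves", "arguments": {
  "steps": [
    [0,[0,-0.02,0.25],0],
    [0,[0,-0.02,0.55],0],
    [0,[0,-0.02,0.85],0],
    [0,[0,-0.02,1.05],0],
    [0,[0,-0.02,1.15],0],
    [0,[0,-0.02,1.15],0],
    [0,[0,-0.02,1.15],0]
  ]
}}

```text
clock: 7.75
tcp_pos: [0.5657, -0.1243, 0.1385]
ee_rot: [2.364, 2.068, 0.001]
contact_force: [-0.3, -0.8, -3.7]
finger_gap: 0.0088
grip_force: 49.1
```

{"name": "apply_moves", "arguments": {
  "steps": [
    [0,[0,0,0.05],0],
    [0,[0,0,0.1],0],
    [0,[0,0,0.15],0],
    [0,[0,0,0.2],0],
    [0,[0,0,0.2],0]
  ]
}}

```text
clock: 8.38
tcp_pos: [0.5651, -0.1241, 0.1318]
ee_rot: [-2.364, -2.068, 0.0]
contact_force: [0.6, -0.2, -3.5]
finger_gap: 0.0082
grip_force: 49.1
```

{"name": "apply_moves", "arguments": {
  "steps": [
    [0,[0,0,0.04],0],
    [0,[0,0,0.08],0],
    [0,[0,0,0.12],0],
    [0,[0,0,0.12],0]
  ]
}}

```text
clock: 8.88
tcp_pos: [0.5652, -0.1241, 0.1283]
ee_rot: [-2.364, -2.068, 0.0]
contact_force: [-0.4, 0.4, -3.3]
finger_gap: 0.0085
grip_force: 49.1
```

{"name": "apply_moves", "arguments": {
  "steps": [
    [0,[0,0,0.03],0],
    [0,[0,0,0.03],0],
    [0,[0,0,0.03],0]
  ]
}}

```text
clock: 9.25
tcp_pos: [0.5654, -0.1242, 0.1276]
ee_rot: [2.365, 2.068, 0.0]
contact_force: [-0.0, 0.2, -3.5]
finger_gap: 0.0084
grip_force: 49.1
```

{"name": "apply_moves", "arguments": {
  "steps": [
    [0,[0,0,0.03],0],
    [0,[0,0,0.03],0],
    [0,[0,0,0.03],0]
  ]
}}

```text
clock: 9.62
tcp_pos: [0.5653, -0.1241, 0.1266]
ee_rot: [-2.365, -2.068, 0.0]
contact_force: [0.4, -0.6, -2.9]
finger_gap: 0.0084
grip_force: 49.1
```

{"name": "apply_moves", "arguments": {
  "steps": [
    [0,[0,0,0.03],0],
    [0,[0,0,0.03],0],
    [0,[0,0,0.03],0]
  ]
}}

```text
clock: 10.0
tcp_pos: [0.5653, -0.1241, 0.1258]
ee_rot: [-2.365, -2.068, -0.0]
contact_force: [-0.8, 0.3, -3.3]
finger_gap: 0.0088
grip_force: 49.2
```

{"name": "apply_moves", "arguments": {
  "steps": [
    [0,[0,0,0.03],0],
    [0,[0,0,0.03],0],
    [0,[0,0,0.03],0]
  ]
}}

```text
clock: 10.38
tcp_pos: [0.5652, -0.1241, 0.125]
ee_rot: [-2.364, -2.068, 0.0]
contact_force: [-2.6, 1.7, -0.7]
finger_gap: 0.0086
grip_force: 49.7
```

{"name": "apply_moves", "arguments": {
  "steps": [
    [0,[0.08,0,0],0],
    [0,[0.2,0,0],0],
    [0,[0.35,0,0],0],
    [0,[0.5,0,0],0],
    [0,[0.5,0,0],0]
  ]
}}

```text
clock: 11.0
tcp_pos: [0.5669, -0.111, 0.1257]
ee_rot: [2.363, 2.067, -0.005]
contact_force: [-4.4, -4.3, 3.0]
finger_gap: 0.0086
grip_force: 50.8
```

{"name": "apply_moves", "arguments": {
  "steps": [
    [0,[0.1,0,0],0],
    [0,[0.2,0,0],0],
    [0,[0.3,0,0],0],
    [0,[0.4,0,0],0],
    [0,[0.5,0,0],0]
  ]
}}

```text
clock: 11.62
tcp_pos: [0.5686, -0.0968, 0.1258]
ee_rot: [2.363, 2.067, -0.007]
contact_force: [-7.3, -5.5, 3.2]
finger_gap: 0.0085
grip_force: 51.2
```

{"name": "apply_moves", "arguments": {
  "steps": [
    [0,[0,-0.03,-0.02],0],
    [0,[0,-0.03,-0.02],0],
    [0,[0,-0.03,-0.02],0]
  ]
}}

```text
clock: 12.0
tcp_pos: [0.5687, -0.0938, 0.1251]
ee_rot: [-2.365, -2.068, -0.002]
contact_force: [0.5, -0.2, -3.0]
finger_gap: 0.0085
grip_force: 49.3
```

Run:
```python
from binm import *
o,a,b,h,P=run('w7');print(plan((.5652,-.1243,.171),-7.65),o['contact_force'],o['ft_torque'])
th=np.radians(-7.65);x,y,z=[P[...,i] for i in range(3)]
X=x*np.cos(th)+y*np.sin(th);Y=-x*np.sin(th)+y*np.cos(th)
m=(X>.636)&(X<.645)&(Y>-.12)&(Y<.0)&(z>.12)&(z<.14);print('railside',m.sum())
for yb in np.arange(-.06,.06,.01):
  k=(abs(Y-yb)<.005)&(X>.636)&(X<.65)&(z>.11)&(z<.15)
  if k.sum()>3:print(round(yb,3),k.sum(),np.round(np.percentile(z[k],[10,50,90]),4),np.round(np.percentile(X[k],[2,98]),4))
cv2.imwrite('pics/w7c.png',cv2.resize(load('w7')['pixels'][80:300,180:440],None,fx=3,fy=2.7))
```

```text
flange 6122 a [0.0559 0.0672 0.0762] b [-0.0358  0.059 ] h 0.0109
slopes deg [16.25189175  5.97653338]
rim -0.055 -1 230 [-0.0223 -0.0153] -0.0471
rim -0.055 1 498 [-0.0068 -0.0057] 0.0495
rim -0.02 -1 37 [-0.0062 -0.0046] -0.0485
rim -0.02 1 572 [-0.007  -0.0057] 0.0495
rim 0.02 -1 240 [-0.0228 -0.0154] -0.047
rim 0.02 1 473 [-0.0073 -0.0059] 0.0495
(array([-1.02 ,  0.021, -1.531]), np.float64(0.001), 'tcp', array([ 0.5687, -0.0938,  0.1251]), 'yang', np.float64(-7.64), 'tilt', array([ 4.e-04,  7.e-04, -1.e+00])) [ 0.54110593 -0.18985969 -3.00544362] [-0.03068274  0.00230077 -0.07227423]
railside 969
-0.05 163 [0.1336 0.1344 0.1351] [0.6364 0.649 ]
-0.04 248 [0.1336 0.1343 0.1351] [0.6363 0.6489]
-0.03 264 [0.1336 0.1344 0.1351] [0.6362 0.6489]
-0.02 274 [0.1336 0.1344 0.135 ] [0.6361 0.649 ]
-0.01 292 [0.1336 0.1344 0.1352] [0.6362 0.649 ]
0.0 299 [0.1336 0.1344 0.1351] [0.6362 0.649 ]
0.01 251 [0.1342 0.1448 0.146 ] [0.6362 0.6495]
0.02 424 [0.141  0.1425 0.144 ] [0.6362 0.6498]
0.03 418 [0.1405 0.1414 0.1421] [0.6362 0.6496]
0.04 452 [0.1403 0.1413 0.1422] [0.6363 0.6497]
0.05 494 [0.1402 0.1414 0.1422] [0.6363 0.6497]
```

View pics/w7c.png

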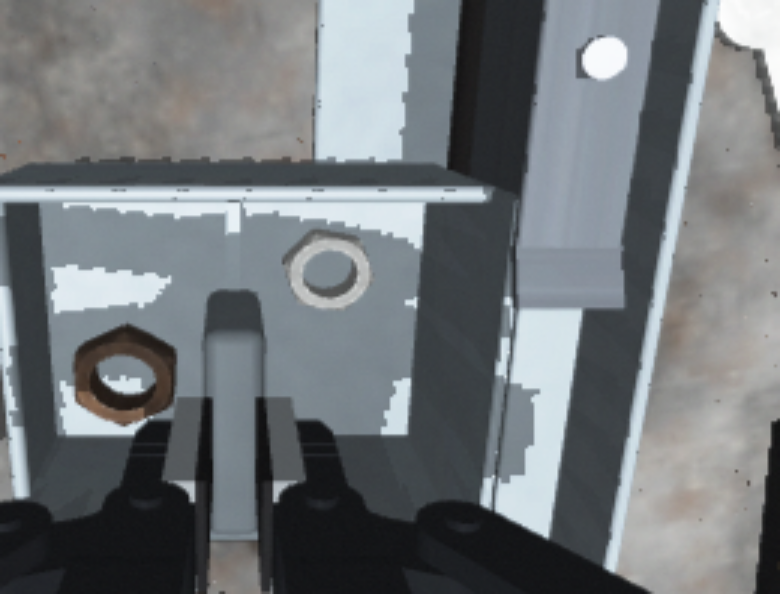

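The crop shows the flange seated on the rail, with its leading end just under the flared hood mouth at (570,280), and both nuts in the bin. I'll keep sliding.

{"name": "apply_moves", "arguments": {
  "steps": [
    [0,[0.08,0,0.01],0],
    [0,[0.2,0,0.01],0],
    [0,[0.32,0,0.01],0],
    [0,[0.44,0,0.01],0],
    [0,[0.56,0,0.01],0],
    [0,[0.68,0,0.01],0],
    [0,[0.8,0,0.01],0]
  ]
}}

```text
clock: 12.92
tcp_pos: [0.5717, -0.0702, 0.1251]
ee_rot: [-2.365, -2.068, -0.0]
contact_force: [-0.2, 0.6, -3.5]
finger_gap: 0.0082
grip_force: 49.1
```

{"name": "apply_moves", "arguments": {
  "steps": [
    [0,[0.12,0,0],0],
    [0,[0.24,0,0],0],
    [0,[0.36,0,0],0],
    [0,[0.48,0,0],0],
    [0,[0.6,0,0],0],
    [0,[0.72,0,0],0],
    [0,[0.84,0,0],0]
  ]
}}

```text
clock: 13.8
tcp_pos: [0.575, -0.0453, 0.1252]
ee_rot: [2.365, 2.068, -0.0]
contact_force: [-0.5, -0.2, -3.9]
finger_gap: 0.0086
grip_force: 49.1
```

{"name": "apply_moves", "arguments": {
  "steps": [
    [0,[0,0,0.02],0],
    [0,[0.06,0,0.02],0],
    [0,[0.14,0,0.02],0],
    [0,[0.24,0,0.02],0],
    [0,[0.34,0,0.02],0]
  ]
}}

```text
clock: 14.42
tcp_pos: [0.5761, -0.0359, 0.1248]
ee_rot: [2.365, 2.068, -0.002]
contact_force: [-3.5, -2.9, 0.5]
finger_gap: 0.0089
grip_force: 50.3
```

{"name": "apply_moves", "arguments": {
  "steps": [
    [0,[0.1,0,0.01],0],
    [0,[0.2,0,0.01],0],
    [0,[0.3,0,0.01],0],
    [0,[0.4,0,0.01],0],
    [0,[0.5,0,0.01],0]
  ]
}}

```text
clock: 15.05
tcp_pos: [0.5776, -0.0216, 0.1247]
ee_rot: [2.364, 2.068, -0.004]
contact_force: [-5.5, -5.3, 2.5]
finger_gap: 0.0083
grip_force: 50.9
```

Run:
```python
from h import *
o=arm.observe();th=np.radians(-7.65);c,s=np.cos(th),np.sin(th);x,y,z=o['tcp_pos'];f=o['contact_force']
print('X',x*c+y*s,'Y',-x*s+y*c,'fX',f[0]*c+f[1]*s,'fY',-f[0]*s+f[1]*c,f[2],o['ft_torque'])
```

```text
X 0.5753516231243034 Y 0.05552615119967941 fX -4.728016232424019 fY -5.960772435897392 2.463543854773319 [-0.89609927  0.88982529 -0.18885709]
```

{"name": "apply_moves", "arguments": {
  "steps": [
    [0,[0.05,0,-0.02],0],
    [0,[0.15,0,-0.02],0],
    [0,[0.25,0,-0.02],0],
    [0,[0.35,0,-0.02],0],
    [0,[0.45,0,-0.02],0],
    [0,[0.55,0,-0.02],0],
    [0,[0.65,0,-0.02],0],
    [0,[0.7,0,-0.02],0]
  ]
}}

```text
clock: 16.05
tcp_pos: [0.5811, 0.0005, 0.1248]
ee_rot: [-2.364, -2.069, 0.0]
contact_force: [-4.1, -2.5, -0.1]
finger_gap: 0.0087
grip_force: 50.3
```

{"name": "apply_moves", "arguments": {
  "steps": [
    [0,[0.05,0,0],0],
    [0,[0.1,0,0],0],
    [0,[0.15,0,0],0],
    [0,[0.2,0,0],0]
  ]
}}

```text
clock: 16.55
tcp_pos: [0.5819, 0.0062, 0.1248]
ee_rot: [-2.365, -2.068, 0.0]
contact_force: [-3.3, -3.3, 1.1]
finger_gap: 0.0086
grip_force: 50.4
```

{"name": "apply_moves", "arguments": {
  "steps": [
    [0,[0.04,0,0],0],
    [0,[0.08,0,0],0],
    [0,[0.12,0,0],0]
  ]
}}

```text
clock: 16.92
tcp_pos: [0.5824, 0.0098, 0.1249]
ee_rot: [-2.365, -2.068, 0.0]
contact_force: [-3.7, -3.7, 1.1]
finger_gap: 0.0082
grip_force: 50.4
```

```bash
cat > f.py <<'E'
from h import *
o=arm.observe();th=np.radians(-7.65);c,s=np.cos(th),np.sin(th);x,y,z=o['tcp_pos'];f=o['contact_force']
print('X',x*c+y*s,'Y',-x*s+y*c,'fX',f[0]*c+f[1]*s,'fY',-f[0]*s+f[1]*c,f[2],o['ft_torque'],o['clock'],o['finger_gap'],plan((x,y,z),-7.65)[1])
E
python3 f.py
```

```text
X 0.575870952579544 Y 0.08721188522421203 fX -3.206565169230648 fY -4.116042645612454 1.1424774204660317 [-0.65113605  0.59956189 -0.12505033] 16.925 0.008231627599559251 0.0
```

{"name": "apply_moves", "arguments": {
  "steps": [
    [0,[0.05,0,0],0],
    [0,[0.1,0,0],0],
    [0,[0.1,0,0],0]
  ]
}}

```text
clock: 17.3
tcp_pos: [0.5827, 0.0126, 0.125]
ee_rot: [2.364, 2.068, -0.001]
contact_force: [-4.3, -3.9, 0.8]
finger_gap: 0.0083
grip_force: 50.5
```

{"name": "apply_moves", "arguments": {
  "steps": [
    [0,[0.05,0,0],0],
    [0,[0.1,0,0],0],
    [0,[0.1,0,0],0]
  ]
}}

```text
clock: 17.68
tcp_pos: [0.5828, 0.0149, 0.1252]
ee_rot: [2.364, 2.068, -0.003]
contact_force: [-4.1, -5.7, 1.8]
finger_gap: 0.0085
grip_force: 50.8
```

```bash
python3 f.py
```

```text
X 0.5756597791371897 Y 0.09232970534833866 fX -3.3222773284374005 fY -6.160308069065427 1.8438972143705907 [-0.9894576   0.85871065 -0.17436485] 17.675 0.00845014726448522 0.002
```

{"name": "apply_moves", "arguments": {
  "steps": [
    [0,[0.05,0,0],0],
    [0,[0.1,0,0],0],
    [0,[0.15,0,0],0],
    [0,[0.15,0,0],0],
    [0,[0.15,0,0],0]
  ]
}}

```text
clock: 18.3
tcp_pos: [0.583, 0.0183, 0.1255]
ee_rot: [2.363, 2.068, -0.006]
contact_force: [-7.5, -7.9, 5.1]
finger_gap: 0.0087
grip_force: 51.1
```

```bash
python3 f.py
python3 - <<'E'
from h import *
c=shot('side','s2');P=cloud(c);x,y,z=[P[...,i] for i in range(3)]
th=np.radians(-7.65);X=x*np.cos(th)+y*np.sin(th);Y=-x*np.sin(th)+y*np.cos(th)
m=(abs(X-.6)<.012)&(abs(z-.0955)<.012)&(Y>.13)&(Y<.19);print(m.sum(),np.percentile(Y[m],[0,2,10,50]) if m.any() else 0)
w=shot('wrist','w8');cv2.imwrite('pics/c8.png',np.hstack([cv2.resize(c['pixels'][120:270,230:370],None,fx=2.8,fy=2.8),cv2.resize(w['pixels'],(400,420))]))
E
```

```text
X 0.575332745819212 Y 0.0957562901738829 fX -6.3321528203090836 fY -8.841672592418583 5.090576510568754 [-1.45694354  1.18152757 -0.19161973] 18.3 0.008702140010925204 0.002
19 [0.13371326 0.13412707 0.1350369  0.13764909]
```

View pics/c8.png

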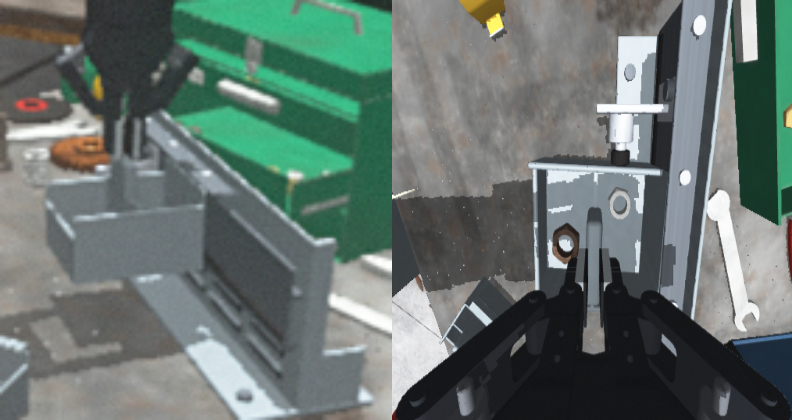

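The side crop shows the bin hung at the panel with its flange under the hood. The wrist view shows the bin's left wall at about (620,165) against the black buffer tip, with both nuts inside. Compression is about 7.6 mm, roughly 4.6 N. I'll ease the down-load before opening.

{"name": "apply_moves", "arguments": {
  "steps": [
    [0,[0,-0.02,-0.02],0],
    [0,[0,-0.03,-0.03],0],
    [0,[0,-0.03,-0.03],0]
  ]
}}

```text
clock: 18.77
tcp_pos: [0.5829, 0.0186, 0.1259]
ee_rot: [2.363, 2.067, -0.003]
contact_force: [-2.6, -6.9, 0.4]
finger_gap: 0.0084
grip_force: 50.3
```

```bash
python3 f.py
```

```text
X 0.5752273213347311 Y 0.09606257310432817 fX -1.7038309096668858 fY -7.209866486841638 0.4481489492191466 [-1.29199869  0.62546207 -0.22805527] 18.775 0.008356867144451751 -0.0
```

{"name": "apply_moves", "arguments": {
  "steps": [
    [0,[0,0,0],0],
    [0,[0,0,0],0],
    [0.15,[0,0,0],0],
    [0.25,[0,0,0],0],
    [0.35,[0,0,0],0],
    [0.35,[0,0,0],0],
    [0.35,[0,0,0],0]
  ],
  "force": 20
}}

```text
clock: 19.65
tcp_pos: [0.583, 0.0205, 0.1258]
ee_rot: [2.364, 2.069, 0.001]
contact_force: [-0.1, -0.7, -0.5]
finger_gap: 0.03
grip_force: 0.0
```

```bash
python3 f.py; python3 binm.py w9
python3 - <<'E'
from h import *
th=np.radians(-7.65)
for n in('w8','w9'):
    c=load(n);P=cloud(c);x,y,z=[P[...,i] for i in range(3)];X=x*np.cos(th)+y*np.sin(th);Y=-x*np.sin(th)+y*np.cos(th)
    m=(X>.54)&(X<.58)&(z>.108)&(z<.125)&(Y>.13)&(Y<.16);print(n,'left rim Y',np.percentile(Y[m],[2,50,98]),np.median(z[m]),m.sum())
    m=(X>.632)&(X<.65)&(z>.12)&(z<.138)&(Y>-.1)&(Y<.25);print('flange',m.sum())
E
```

```text
X 0.5751247971721327 Y 0.09795525618041165 fX 0.030716432802161395 fY -0.7075107039477874 -0.5080937016076067 [-0.00933036 -0.00964996  0.00525987] 19.65 0.029987704298655344 0.001
flange 6012 a [0.0552 0.0663 0.0773] b [-0.0287  0.059 ] h 0.0156
slopes deg [14.68648033  1.08999262]
rim -0.02 -1 11 [-0.0126 -0.0106] -0.0558
rim -0.02 1 50 [-0.0252 -0.0234] 0.047
rim 0.02 1 261 [-0.0246 -0.0216] 0.0494
w8 left rim Y [0.13130691 0.14262991 0.1451653 ] 0.11618504234042222 460
flange 777
w9 left rim Y [0.13104864 0.13648567 0.13858375] 0.11308122973726069 399
flange 431
```

On release the bin sprang back about 6 mm. I'll lift clear, check how it hangs, then press it in again with shut fingers on its right wall and back off slowly, so that rail drag holds the compression.

{"name": "apply_moves", "arguments": {
  "steps": [
    [0.35,[0,0,-0.4],0],
    [0.35,[0,0,-1.2],0],
    [0.35,[0,0,-2.4],0],
    [0.2,[0,0,-4.0],0],
    [0,[0,0,-4.0],0],
    [0,[0,0,-4.0],0]
  ]
}}

```text
clock: 20.45
tcp_pos: [0.583, 0.0203, 0.2464]
ee_rot: [2.364, 2.068, 0.001]
contact_force: [0.1, 0.3, -1.0]
finger_gap: -0.0002
grip_force: 0.0
```

```bash
cat > bm2.py <<'E'
from h import *
import sys
th=np.radians(-7.65)
def go(n,cam):
    c=shot(cam,n);P=cloud(c);x,y,z=[P[...,i] for i in range(3)];X=x*np.cos(th)+y*np.sin(th);Y=-x*np.sin(th)+y*np.cos(th)
    def pr(nm,m):
        if m.sum()>3:print(n,nm,m.sum(),'X',np.round(np.percentile(X[m],[3,50,97]),4),'Y',np.round(np.percentile(Y[m],[1,5,50,95,99]),4),'z',np.round(np.percentile(z[m],[5,50,95]),4))
    inr=(Y>0)&(Y<.16)
    pr('plate',inr&(abs(X-.575)<.02)&(z>.138)&(z<.16)&(abs(Y-.088)<.05))
    pr('rim l front',(X>.515)&(X<.55)&(z>.09)&(z<.13)&(Y>.12)&(Y<.155))
    pr('rim l rear',(X>.57)&(X<.62)&(z>.1)&(z<.13)&(Y>.12)&(Y<.145))
    pr('rim r front',(X>.515)&(X<.55)&(z>.09)&(z<.13)&(Y>.02)&(Y<.06))
    pr('rim r rear',(X>.58)&(X<.62)&(z>.1)&(z<.13)&(Y>.02)&(Y<.06))
    pr('rightwall',(X>.53)&(X<.62)&(z>.065)&(z<.1)&(Y>.02)&(Y<.048))
    pr('buffer',(abs(X-.6)<.01)&(abs(z-.1)<.012)&(Y>.125)&(Y<.17))
if __name__=='__main__':
    for a in sys.argv[1:]:go(a,{'w':'wrist','t':'top','s':'side'}[a[0]])
E
python3 bm2.py w10 t10 s10; python3 f.py
```

```text
w10 plate 515 X [0.5667 0.572  0.5773] Y [0.0643 0.0669 0.0908 0.1118 0.1129] z [0.1457 0.1487 0.15  ]
w10 rim l front 182 X [0.5158 0.5286 0.5481] Y [0.1205 0.123  0.1362 0.1382 0.1383] z [0.0921 0.1105 0.1128]
w10 rim l rear 304 X [0.5729 0.5961 0.6183] Y [0.1219 0.1265 0.1375 0.1432 0.1443] z [0.1016 0.1145 0.1176]
w10 rim r front 280 X [0.5157 0.5297 0.5489] Y [0.0378 0.0389 0.041  0.0528 0.0588] z [0.0914 0.1029 0.1125]
w10 rim r rear 237 X [0.5814 0.6007 0.6186] Y [0.0378 0.0382 0.0408 0.0416 0.0419] z [0.1006 0.1135 0.1169]
w10 rightwall 544 X [0.5324 0.5809 0.6174] Y [0.0403 0.0405 0.0409 0.0414 0.0416] z [0.0676 0.0841 0.0978]
w10 buffer 425 X [0.5911 0.5996 0.609 ] Y [0.1378 0.1386 0.1565 0.1687 0.1698] z [0.0977 0.1035 0.1072]
t10 rim l front 40 X [0.516  0.5217 0.5465] Y [0.121  0.123  0.1371 0.1401 0.1402] z [0.0909 0.1102 0.1172]
t10 rim l rear 10 X [0.5723 0.5986 0.605 ] Y [0.1397 0.14   0.1416 0.1441 0.1444] z [0.1016 0.1058 0.1137]
t10 buffer 75 X [0.5915 0.5989 0.6083] Y [0.1412 0.142  0.158  0.1691 0.1699] z [0.0975 0.1028 0.1095]
s10 plate 80 X [0.5646 0.5674 0.57
[... 187 characters left out ...]
rear 50 X [0.5708 0.6091 0.6188] Y [0.1228 0.124  0.1343 0.1369 0.1381] z [0.1016 0.1103 0.1184]
s10 rim r front 130 X [0.5169 0.5326 0.5487] Y [0.0345 0.0357 0.0379 0.0407 0.0519] z [0.0914 0.1027 0.1132]
s10 rim r rear 108 X [0.5806 0.6005 0.6191] Y [0.0348 0.035  0.0376 0.0405 0.0409] z [0.1008 0.1096 0.1183]
s10 rightwall 445 X [0.5325 0.5739 0.6174] Y [0.0346 0.0357 0.0382 0.041  0.0417] z [0.0667 0.0827 0.0986]
s10 buffer 12 X [0.6062 0.6084 0.6099] Y [0.1326 0.1331 0.1343 0.138  0.1386] z [0.0908 0.0994 0.1107]
X 0.5738500777000138 Y 0.09763132140388567 fX -0.4117510089389154 fY 0.7253243797211653 0.42277039044003484 [0.00385613 0.00134753 0.0425912 ] 20.6 -0.00017694856601100465 -0.0
```

The bin hangs with about a 3° lean, its right wall at Y≈0.038, just touching the buffer. I'll go to its right side with the fingers shut.

{"name": "apply_moves", "arguments": {
  "steps": [
    [0,[-1.6,0,0],0],
    [0,[-3.2,0,0],0],
    [0,[-3.2,0,1.8],0],
    [0,[-3.2,0,3.6],0],
    [0,[-3.2,0,4.95],0],
    [0,[-3.2,0,4.95],0],
    [0,[-3.2,0,4.95],0]
  ]
}}

```text
clock: 21.48
tcp_pos: [0.5709, -0.075, 0.0982]
ee_rot: [2.364, 2.068, 0.001]
contact_force: [0.5, -0.9, 0.3]
finger_gap: -0.0003
grip_force: 0.0
```

```bash
python3 f.py
```

```text
X 0.5758178145195871 Y 0.0016499293160387452 fX 0.5733041089421553 fY -0.8150103456131478 0.2605424865638689 [-0.02526873  0.03156741  0.01418384] 21.475 -0.0002683945522740467 0.001
```

{"name": "apply_moves", "arguments": {
  "steps": [
    [0,[0.2,0,0],0],
    [0,[0.4,0,0],0],
    [0,[0.6,0,0],0],
    [0,[0.75,0,0],0],
    [0,[0.8,0,0],0],
    [0,[0.85,0,0],0],
    [0,[0.9,0,0],0],
    [0,[0.9,0,0],0]
  ]
}}

```text
clock: 22.48
tcp_pos: [0.5737, -0.0481, 0.0972]
ee_rot: [-2.365, -2.068, 0.0]
contact_force: [-0.6, -0.3, 0.1]
finger_gap: 0.0001
grip_force: 0.0
```

{"name": "apply_moves", "arguments": {
  "steps": [
    [0,[0.03,0,0],0],
    [0,[0.06,0,0],0],
    [0,[0.09,0,0],0],
    [0,[0.12,0,0],0],
    [0,[0.12,0,0],0]
  ]
}}

```text
clock: 23.1
tcp_pos: [0.5742, -0.0445, 0.0972]
ee_rot: [-2.365, -2.068, 0.0]
contact_force: [-0.8, 0.5, 0.8]
finger_gap: -0.0002
grip_force: 0.0
```

```bash
python3 f.py
```

```text
X 0.5750069044587002 Y 0.032353898730671266 fX -0.8137181799030454 fY 0.3530702909282357 0.8484534692451579 [ 0.01369635  0.01998665 -0.00479556] 23.1 -0.00018725685002463104 0.0
```

{"name": "apply_moves", "arguments": {
  "steps": [
    [0,[0.04,0,0],0],
    [0,[0.08,0,0],0],
    [0,[0.12,0,0],0],
    [0,[0.12,0,0],0]
  ]
}}

```text
clock: 23.6
tcp_pos: [0.5747, -0.0409, 0.0972]
ee_rot: [-2.364, -2.069, 0.0]
contact_force: [-0.2, -0.0, -0.1]
finger_gap: 0.0001
grip_force: 0.0
```

{"name": "apply_moves", "arguments": {
  "steps": [
    [0,[0.04,0,0],0],
    [0,[0.08,0,0],0],
    [0,[0.12,0,0],0],
    [0,[0.12,0,0],0]
  ]
}}

```text
clock: 24.1
tcp_pos: [0.5752, -0.0373, 0.0973]
ee_rot: [2.364, 2.069, -0.0]
contact_force: [-0.6, -1.0, -0.2]
finger_gap: -0.0001
grip_force: 0.0
```

```bash
python3 f.py; python3 bm2.py w11 s11
```

```text
X 0.5750330628992726 Y 0.03959296348014467 fX -0.46281888218401 fY -1.077933933693835 -0.1627509670819681 [0.0420881  0.02825666 0.03122795] 24.1 -7.03263385958984e-05 0.001
w11 plate 3781 X [0.5641 0.5724 0.5848] Y [0.0465 0.0469 0.0811 0.1096 0.1121] z [0.1415 0.1487 0.1546]
w11 rim l front 948 X [0.5158 0.5288 0.5487] Y [0.1207 0.1233 0.1349 0.1381 0.1384] z [0.0916 0.1103 0.1128]
w11 rim l rear 1480 X [0.5725 0.5953 0.618 ] Y [0.1214 0.1254 0.1357 0.1436 0.1447] z [0.1015 0.1148 0.1175]
w11 rim r front 1060 X [0.5158 0.5296 0.5489] Y [0.0378 0.0385 0.0409 0.0547 0.059 ] z [0.0913 0.1025 0.1122]
w11 rim r rear 858 X [0.5827 0.6017 0.619 ] Y [0.0376 0.0384 0.0408 0.0415 0.0418] z [0.1014 0.1123 0.1168]
w11 rightwall 1775 X [0.5324 0.5826 0.6177] Y [0.0403 0.0404 0.0408 0.0412 0.0414] z [0.0675 0.0856 0.0988]
w11 buffer 2057 X [0.5909 0.5993 0.6089] Y [0.1347 0.1348 0.1572 0.1682 0.1694] z [0.0955 0.1034 0.107 ]
s11 plate 41 X [0.5603 0.5653 0.5681] Y [0.0415 0.0428 0.0767 0.1055 0.1093] z [0.1399 0.1448 0.1538]
s11 rim l front 114 X [0.5159 0.5322 0.5485] Y [0.1262 0.1318 0.1352 0.1377 0.1383] z [0.0913 0.1026 0.1137]
s11 rim l rear 17 X [0.5703 0.5716 0.5729] Y [0.1223 0.1229 0.1302 0.1364 0.1377] z [0.1013 0.1081 0.1163]
s11 rim r front 128 X [0.5156 0.5323 0.5486] Y [0.0343 0.0349 0.0381 0.0409 0.0467] z [0.0912 0.1019 0.1133]
s11 rim r rear 107 X [0.5805 0.5997 0.6185] Y [0.0346 0.0355 0.0375 0.0401 0.0412] z [0.1012 0.1103 0.1179]
s11 rightwall 444 X [0.5322 0.5746 0.6175] Y [0.0344 0.0353 0.038  0.0405 0.0415] z [0.0665 0.0826 0.0982]
```

Run:
```python
from h import *
th=np.radians(-7.65)
for n in('s11','w11'):
    c=load(n);P=cloud(c);x,y,z=[P[...,i] for i in range(3)];X=x*np.cos(th)+y*np.sin(th);Y=-x*np.sin(th)+y*np.cos(th)
    for lo in np.arange(.09,.175,.008):
        m=(abs(X-.575)<.03)&(z>lo)&(z<lo+.008)&(Y>-.03)&(Y<.06)
        if m.sum()>3:print(n,round(lo,3),m.sum(),'X',np.round(np.percentile(X[m],[2,50,98]),3),'Y',np.round(np.percentile(Y[m],[2,10,50,90,98]),4))
```

```text
s11 0.09 71 X [0.546 0.575 0.603] Y [0.0348 0.0361 0.0381 0.0403 0.0414]
s11 0.098 64 X [0.547 0.573 0.603] Y [0.0354 0.036  0.0378 0.0398 0.0412]
s11 0.106 72 X [0.545 0.573 0.603] Y [0.0345 0.0358 0.0376 0.0399 0.0579]
s11 0.114 42 X [0.552 0.574 0.604] Y [0.0352 0.0359 0.0386 0.0487 0.059 ]
s11 0.122 6 X [0.567 0.571 0.579] Y [0.0297 0.0299 0.0309 0.0384 0.039 ]
s11 0.13 27 X [0.562 0.571 0.585] Y [0.0261 0.0278 0.0305 0.0352 0.0416]
s11 0.138 39 X [0.56  0.571 0.587] Y [0.0274 0.0281 0.0328 0.0363 0.0425]
s11 0.146 38 X [0.56  0.57  0.587] Y [0.0276 0.0287 0.0317 0.039  0.0442]
s11 0.154 38 X [0.56  0.57  0.587] Y [0.0275 0.0279 0.0315 0.0367 0.0447]
s11 0.162 38 X [0.557 0.571 0.586] Y [0.0261 0.0267 0.0299 0.0351 0.0384]
s11 0.17 73 X [0.547 0.576 0.602] Y [0.0252 0.026  0.0285 0.035  0.0466]
w11 0.09 329 X [0.546 0.58  0.604] Y [0.0404 0.0405 0.0408 0.0412 0.0414]
w11 0.098 400 X [0.546 0.577 0.604] Y [0.0403 0.0405 0.0408 0.0412 0.0414]
w11 0.106 451 X [0.546 0.562 0.604] Y [0.0377 0.0388 0.0408 0.0414 0.0418]
w11 0.114 248 X [0.562 0.593 0.605] Y [0.0377 0.0385 0.0402 0.0473 0.0501]
w11 0.122 33 X [0.568 0.574 0.581] Y [0.0503 0.0506 0.0508 0.0512 0.0514]
w11 0.13 262 X [0.562 0.575 0.587] Y [0.0465 0.0468 0.0507 0.0512 0.0515]
w11 0.138 374 X [0.561 0.574 0.587] Y [0.0464 0.0467 0.0476 0.0512 0.0515]
w11 0.146 431 X [0.562 0.574 0.587] Y [0.0464 0.0467 0.0477 0.0512 0.0514]
w11 0.154 458 X [0.562 0.575 0.586] Y [0.0301 0.0375 0.0505 0.0512 0.0515]
w11 0.162 712 X [0.553 0.574 0.595] Y [0.03   0.0363 0.0507 0.0531 0.0537]
w11 0.17 1946 X [0.547 0.576 0.603] Y [0.032  0.0366 0.0518 0.0531 0.0538]
```

The depth shows the shut fingertips about 25 mm above the TCP reading, at z≈0.122, so they are still over the wall's rim. I'll back off, lower 17 mm and push again.

{"name": "apply_moves", "arguments": {
  "steps": [
    [0,[-0.5,0,0],0],
    [0,[-0.9,0,0],0],
    [0,[-0.9,0,0],0],
    [0,[-0.9,0,0.3],0],
    [0,[-0.9,0,0.57],0],
    [0,[-0.9,0,0.57],0]
  ]
}}

```text
clock: 24.95
tcp_pos: [0.5703, -0.0636, 0.0785]
ee_rot: [-2.362, -2.067, 0.003]
contact_force: [0.8, -0.6, -0.1]
finger_gap: 0.0004
grip_force: 0.0
```

{"name": "apply_moves", "arguments": {
  "steps": [
    [0,[0.12,0,0],0],
    [0,[0.24,0,0],0],
    [0,[0.34,0,0],0],
    [0,[0.4,0,0],0],
    [0,[0.45,0,0],0],
    [0,[0.5,0,0],0],
    [0,[0.5,0,0],0]
  ]
}}

```text
clock: 25.82
tcp_pos: [0.5735, -0.0502, 0.0802]
ee_rot: [2.364, 2.068, -0.002]
contact_force: [-1.7, -3.1, -0.0]
finger_gap: -0.0001
grip_force: 1.8
```

```bash
python3 f.py;python3 bm2.py w12 | grep -E "l front|rightw"
python3 - <<'E'
from h import *
th=np.radians(-7.65)
c=load('w12');P=cloud(c);x,y,z=[P[...,i] for i in range(3)];X=x*np.cos(th)+y*np.sin(th);Y=-x*np.sin(th)+y*np.cos(th)
for lo in np.arange(.095,.19,.006):
        m=(abs(X-.575)<.05)&(z>lo)&(z<lo+.006)&(Y>-.05)&(Y<.06)
        if m.sum()>3:print(round(lo,3),m.sum(),'X',np.round(np.percentile(X[m],[2,50,98]),3),'Y',np.round(np.percentile(Y[m],[2,10,50,90,98]),4))
E
```

```text
X 0.5750617614865539 Y 0.026621030318832013 fX -1.2781705607788905 fY -3.3311935637089745 -0.02686785081485865 [-0.56595275  0.11227271 -0.03071215] 25.825 -7.492485827622848e-05 0.002
w12 rim l front 1623 X [0.5159 0.5298 0.5488] Y [0.1209 0.1245 0.135  0.1378 0.1384] z [0.0915 0.1072 0.1127]
w12 rightwall 2108 X [0.5324 0.5811 0.6177] Y [0.0404 0.0406 0.041  0.0413 0.0415] z [0.0679 0.0864 0.0989]
0.095 550 X [0.527 0.578 0.623] Y [0.0405 0.0407 0.0409 0.0413 0.0414]
0.101 638 X [0.527 0.577 0.623] Y [0.0404 0.0406 0.0409 0.0413 0.0415]
0.107 894 X [0.526 0.559 0.622] Y [0.0378 0.0388 0.0409 0.0415 0.042 ]
0.113 1139 X [0.553 0.586 0.624] Y [0.0339 0.0378 0.04   0.0421 0.0503]
0.119 255 X [0.561 0.575 0.587] Y [0.0336 0.0338 0.0346 0.0384 0.0386]
0.125 294 X [0.561 0.574 0.588] Y [0.0335 0.0338 0.0347 0.0383 0.0385]
0.131 334 X [0.562 0.575 0.587] Y [0.0336 0.0338 0.0346 0.0383 0.0386]
0.137 225 X [0.562 0.574 0.587] Y [0.0339 0.0342 0.0379 0.0384 0.0388]
0.143 522 X [0.564 0.574 0.585] Y [0.0167 0.0203 0.0334 0.0388 0.0394]
0.149 865 X [0.547 0.576 0.6  ] Y [0.0191 0.0307 0.0389 0.0404 0.0409]
0.155 1775 X [0.541 0.572 0.608] Y [0.019  0.0201 0.0389 0.04   0.0408]
0.161 3466 X [0.538 0.577 0.611] Y [0.019  0.0197 0.0342 0.0394 0.0398]
0.167 2107 X [0.532 0.571 0.617] Y [0.0189 0.0195 0.0385 0.0396 0.0434]
0.173 3355 X [0.528 0.578 0.621] Y [0.0198 0.0249 0.039  0.0442 0.0447]
0.179 5050 X [0.527 0.576 0.623] Y [0.0201 0.0236 0.0378 0.0441 0.0446]
0.185 4530 X [0.527 0.575 0.624] Y [0.0243 0.0319 0.0389 0.0444 0.0448]
```

Contact at Y≈0.038 with 3.3 N. I'll push in slowly.

{"name": "apply_moves", "arguments": {
  "steps": [
    [0,[0.04,0,0],0],
    [0,[0.08,0,0],0],
    [0,[0.12,0,0],0],
    [0,[0.12,0,0],0]
  ]
}}

```text
clock: 26.38
tcp_pos: [0.5734, -0.0486, 0.0803]
ee_rot: [2.362, 2.067, -0.007]
contact_force: [-2.7, -8.8, 1.8]
finger_gap: -0.0001
grip_force: 4.7
```

{"name": "apply_moves", "arguments": {
  "steps": [
    [0,[0.04,0,0],0],
    [0,[0.08,0,0],0],
    [0,[0.1,0,0],0],
    [0,[0.1,0,0],0]
  ]
}}

```text
clock: 26.88
tcp_pos: [0.5735, -0.0469, 0.0804]
ee_rot: [2.361, 2.067, -0.011]
contact_force: [-2.7, -12.0, 3.0]
finger_gap: -0.0001
grip_force: 6.2
```

```bash
python3 f.py;python3 bm2.py w13 | grep -E "l front|rightw|r front"
```

```text
X 0.5745983113491732 Y 0.029814890840144832 fX -1.1148809758076217 fY -12.268157830087903 3.0444192891069775 [-1.99856873  0.62333896  0.01929524] 26.875 -9.688822880483215e-05 0.007
w13 rim l front 1683 X [0.5167 0.529  0.5487] Y [0.1208 0.1243 0.139  0.1418 0.1424] z [0.0915 0.1049 0.1129]
w13 rim r front 1255 X [0.5158 0.5305 0.5489] Y [0.0418 0.0426 0.045  0.0547 0.0591] z [0.0916 0.1038 0.1127]
w13 rightwall 2109 X [0.5324 0.5812 0.6176] Y [0.0428 0.043  0.044  0.0451 0.0453] z [0.0675 0.0863 0.0986]
```

The bin yaws because I push too far in front of the buffer line, which adds jamming drag. I'll back off and push nearer the rail, at X≈0.605.

{"name": "apply_moves", "arguments": {
  "steps": [
    [0,[-0.05,0,0],0],
    [0,[-0.1,0,0],0],
    [0,[-0.15,0,0],0],
    [0,[-0.2,0,0],0],
    [0,[-0.26,0,0],0],
    [0,[-0.35,0,0],0],
    [0,[-0.6,0,0],0],
    [0,[-0.6,0,0],0]
  ]
}}

```text
clock: 27.92
tcp_pos: [0.572, -0.061, 0.0801]
ee_rot: [-2.365, -2.067, -0.0]
contact_force: [-0.6, 0.5, -0.3]
finger_gap: -0.0001
grip_force: 0.0
```

```bash
python3 f.py;python3 bm2.py w14 | grep -E "l front|rightw|r front"
```

```text
X 0.5750700871921824 Y 0.015695361480458588 fX -0.7042806839890641 fY 0.36317362208518694 -0.3413338592912036 [-0.02995514 -0.02803378  0.01073521] 27.925 -5.508932095339135e-05 -0.004
w14 rim l front 1632 X [0.5157 0.5286 0.5487] Y [0.1209 0.1243 0.1364 0.1371 0.1375] z [0.091  0.1008 0.1118]
w14 rim r front 1177 X [0.5158 0.5294 0.5487] Y [0.0394 0.0401 0.0426 0.0553 0.0589] z [0.0914 0.1033 0.1122]
w14 rightwall 1908 X [0.5326 0.5775 0.6172] Y [0.0421 0.0423 0.0426 0.0428 0.043 ] z [0.0676 0.0853 0.0986]
```

{"name": "apply_moves", "arguments": {
  "steps": [
    [0,[0,0.4,0],0],
    [0,[0,0.8,0],0],
    [0,[0,1.0,0],0],
    [0,[0,1.0,0],0],
    [0,[0,1.0,0],0]
  ]
}}

```text
clock: 28.6
tcp_pos: [0.6015, -0.0645, 0.0799]
ee_rot: [-2.364, -2.068, 0.001]
contact_force: [-0.4, -0.2, 0.2]
finger_gap: 0.0002
grip_force: 0.0
```

```bash
python3 f.py
```

```text
X 0.6047280502524599 Y 0.01618612816691163 fX -0.3998844768289137 fY -0.248836972553163 0.18474432633175328 [ 0.06151495  0.00347446 -0.00704274] 28.6 0.00015299871669742266 0.001
```

The bin held about 1.7 mm more compression after the slow back-off. Now the push nearer the rail.

{"name": "apply_moves", "arguments": {
  "steps": [
    [0,[0.1,0,0],0],
    [0,[0.2,0,0],0],
    [0,[0.3,0,0],0],
    [0,[0.36,0,0],0],
    [0,[0.42,0,0],0],
    [0,[0.48,0,0],0],
    [0,[0.52,0,0],0],
    [0,[0.52,0,0],0]
  ]
}}

```text
clock: 29.6
tcp_pos: [0.6034, -0.0521, 0.0803]
ee_rot: [2.362, 2.067, -0.007]
contact_force: [-1.9, -7.3, 0.0]
finger_gap: -0.0
grip_force: 3.9
```

```bash
python3 f.py;python3 bm2.py w15 | grep -E "l front|rightw|r front|r rear"
```

```text
X 0.6049634746530667 Y 0.02864690968178974 fX -0.9476721434083626 fY -7.4696283863846915 0.04949758052511366 [-1.21538901  0.310408   -0.02035315] 29.6 -3.726770658028371e-06 0.004
w15 rim l front 1667 X [0.516  0.5292 0.5488] Y [0.1209 0.1245 0.1371 0.1399 0.1405] z [0.0911 0.105  0.1125]
w15 rim r front 1277 X [0.516  0.5299 0.5489] Y [0.04   0.0408 0.0432 0.0554 0.0592] z [0.0912 0.1028 0.1123]
w15 rim r rear 1737 X [0.5818 0.6024 0.6183] Y [0.0358 0.036  0.0421 0.0435 0.0439] z [0.102  0.1155 0.1282]
w15 rightwall 1891 X [0.532  0.5851 0.6178] Y [0.0425 0.0427 0.0431 0.0436 0.0469] z [0.0682 0.0878 0.099 ]
```

{"name": "apply_moves", "arguments": {
  "steps": [
    [0,[0.03,0,0],0],
    [0,[0.06,0,0],0],
    [0,[0.09,0,0],0],
    [0,[0.12,0,0],0],
    [0,[0.12,0,0],0]
  ]
}}

```text
clock: 30.28
tcp_pos: [0.6038, -0.0494, 0.0803]
ee_rot: [2.361, 2.067, -0.008]
contact_force: [-2.3, -9.6, 0.3]
finger_gap: 0.0002
grip_force: 4.8
```

```bash
python3 f.py;python3 bm2.py w16 | grep -E "l front|rightw|r front|r rear"
```

```text
X 0.6049976899710555 Y 0.031401157521196946 fX -1.0161693356233035 fY -9.783887516709155 0.33353555933670437 [-1.56703134  0.37700891 -0.00688366] 30.275 0.000203814273119885 0.004
w16 rim l front 1699 X [0.5159 0.5284 0.5487] Y [0.1207 0.1244 0.1399 0.1426 0.1432] z [0.0913 0.1047 0.1125]
w16 rim r front 1242 X [0.5161 0.5306 0.5489] Y [0.0427 0.0436 0.0459 0.0551 0.0589] z [0.0911 0.1031 0.1124]
w16 rim r rear 1740 X [0.582  0.6023 0.6183] Y [0.0386 0.0389 0.0449 0.0463 0.0466] z [0.102  0.1155 0.1281]
w16 rightwall 1825 X [0.5319 0.5861 0.6179] Y [0.0453 0.0454 0.0458 0.0462 0.0468] z [0.0685 0.088  0.0989]
```

{"name": "apply_moves", "arguments": {
  "steps": [
    [0,[-0.02,0,0],0],
    [0,[-0.04,0,0],0],
    [0,[-0.06,0,0],0],
    [0,[-0.08,0,0],0],
    [0,[-0.1,0,0],0],
    [0,[-0.12,0,0],0],
    [0,[-0.14,0,0],0],
    [0,[-0.14,0,0],0]
  ]
}}

```text
clock: 31.32
tcp_pos: [0.6038, -0.0494, 0.0802]
ee_rot: [-2.364, -2.068, -0.0]
contact_force: [-1.1, -3.2, 0.7]
finger_gap: -0.0001
grip_force: 1.7
```

```bash
python3 f.py;python3 bm2.py w17 | grep -E "l front|rightw|r front|r rear"
```

```text
X 0.6050280574753104 Y 0.031428780084937054 fX -0.6434333103783978 fY -3.3637863145520885 0.6688294679895164 [-0.56590666  0.16236411 -0.00221286] 31.325 -6.328042182751665e-05 0.001
w17 rim l front 1717 X [0.5159 0.5286 0.5486] Y [0.1208 0.1246 0.1398 0.1425 0.1431] z [0.0913 0.1046 0.1125]
w17 rim r front 1224 X [0.5159 0.5304 0.549 ] Y [0.0426 0.0434 0.0458 0.0551 0.0591] z [0.0912 0.1032 0.1123]
w17 rim r rear 1726 X [0.582  0.6024 0.6183] Y [0.0383 0.0386 0.0447 0.0463 0.0466] z [0.1023 0.1155 0.1281]
w17 rightwall 1850 X [0.5321 0.5857 0.6179] Y [0.0452 0.0454 0.0458 0.0461 0.047 ] z [0.0681 0.0876 0.099 ]
```

{"name": "apply_moves", "arguments": {
  "steps": [
    [0,[-0.01,0,0],0],
    [0,[-0.02,0,0],0],
    [0,[-0.03,0,0],0],
    [0,[-0.04,0,0],0],
    [0,[-0.05,0,0],0],
    [0,[-0.06,0,0],0],
    [0,[-0.07,0,0],0],
    [0,[-0.07,0,0],0]
  ]
}}

```text
clock: 32.38
tcp_pos: [0.6035, -0.0518, 0.0801]
ee_rot: [-2.365, -2.068, -0.0]
contact_force: [0.1, -0.4, -0.6]
finger_gap: -0.0
grip_force: 0.0
```

```bash
python3 f.py;python3 bm2.py w18 | grep -E "l front|rightw|r front|r rear"
```

```text
X 0.6050384186648625 Y 0.028989217323267764 fX 0.12065781181192115 fY -0.3405932305957904 -0.6400911950757022 [-0.02910866 -0.01975047  0.06427144] 32.375 -3.811493183797935e-05 -0.0
w18 rim l front 1796 X [0.5158 0.5285 0.5487] Y [0.1211 0.1247 0.1397 0.1425 0.1431] z [0.0913 0.1044 0.1124]
w18 rim r front 1213 X [0.5162 0.5303 0.5489] Y [0.0426 0.0433 0.0457 0.0554 0.0591] z [0.0913 0.1036 0.1123]
w18 rim r rear 1823 X [0.5822 0.6026 0.6183] Y [0.0359 0.0362 0.0442 0.0462 0.0465] z [0.1022 0.1154 0.1281]
w18 rightwall 1837 X [0.5322 0.5844 0.6178] Y [0.0452 0.0454 0.0457 0.0461 0.0468] z [0.0684 0.0869 0.0988]
```

The bin now stays at about 5.5 mm compression (roughly 3.3 N) with nothing touching it. I'll add a little more for margin, again backing off slowly.

{"name": "apply_moves", "arguments": {
  "steps": [
    [0,[0.05,0,0],0],
    [0,[0.1,0,0],0],
    [0,[0.15,0,0],0],
    [0,[0.19,0,0],0],
    [0,[0.22,0,0],0],
    [0,[0.25,0,0],0],
    [0,[0.27,0,0],0],
    [0,[0.27,0,0],0]
  ]
}}

```text
clock: 33.42
tcp_pos: [0.604, -0.048, 0.0802]
ee_rot: [2.36, 2.066, -0.009]
contact_force: [-1.3, -10.5, 0.5]
finger_gap: 0.0001
grip_force: 5.3
```

{"name": "apply_moves", "arguments": {
  "steps": [
    [0,[-0.03,0,0],0],
    [0,[-0.06,0,0],0],
    [0,[-0.09,0,0],0],
    [0,[-0.12,0,0],0],
    [0,[-0.15,0,0],0],
    [0,[-0.18,0,0],0],
    [0,[-0.2,0,0],0],
    [0,[-0.22,0,0],0]
  ]
}}

```text
clock: 34.42
tcp_pos: [0.6038, -0.0497, 0.0801]
ee_rot: [-2.364, -2.068, -0.001]
contact_force: [0.2, -0.8, -0.2]
finger_gap: -0.0003
grip_force: 0.0
```

{"name": "apply_moves", "arguments": {
  "steps": [
    [0,[-0.02,0,0],0],
    [0,[-0.04,0,0],0],
    [0,[-0.08,0,0],0],
    [0,[-0.3,0,0],0],
    [0,[-0.6,0,0],0],
    [0,[-0.6,0,0],0]
  ]
}}

```text
clock: 35.17
tcp_pos: [0.6013, -0.0691, 0.0802]
ee_rot: [2.366, 2.067, -0.0]
contact_force: [-0.1, -0.2, -0.5]
finger_gap: -0.0004
grip_force: 0.0
```

```bash
python3 f.py;python3 bm2.py w19
```

```text
X 0.6051117700636394 Y 0.011530307234670592 fX -0.12487389919769941 fY -0.17954644031107486 -0.5065559416081268 [ 0.00855281 -0.02121462 -0.01620363] 35.175 -0.0003976637304243029 -0.007
w19 plate 5617 X [0.5672 0.5739 0.5783] Y [0.0703 0.073  0.0965 0.1159 0.1179] z [0.1407 0.1485 0.1499]
w19 rim l front 437 X [0.5153 0.5179 0.5196] Y [0.1202 0.1213 0.1302 0.139  0.1398] z [0.0906 0.0924 0.0938]
w19 rim l rear 454 X [0.5725 0.5754 0.5763] Y [0.122  0.1226 0.1276 0.1339 0.1356] z [0.1015 0.1126 0.1176]
w19 rim r front 1061 X [0.516  0.53   0.5488] Y [0.0438 0.0444 0.0471 0.0565 0.0594] z [0.0915 0.1047 0.1125]
w19 rim r rear 1359 X [0.582  0.6027 0.6184] Y [0.0224 0.0227 0.0461 0.0477 0.048 ] z [0.1022 0.1152 0.1272]
w19 rightwall 1510 X [0.5325 0.5811 0.6177] Y [0.0468 0.0469 0.0471 0.0474 0.0475] z [0.0679 0.0859 0.099 ]
w19 buffer 27 X [0.5907 0.5996 0.6091] Y [0.1405 0.1406 0.1409 0.1411 0.1411] z [0.0881 0.0888 0.0897]
```

It holds at about 6.9 mm (roughly 4.1 N). I'll retreat up and away, then check everything.

{"name": "apply_moves", "arguments": {
  "steps": [
    [0,[-0.8,-0.4,0],0],
    [0,[-1.2,-0.8,-1.0],0],
    [0,[-1.2,-1.0,-2.8],0],
    [0,[-1.2,-1.0,-4.6],0],
    [0,[0.6,-1.5,-6.4],0],
    [0,[1.0,-2.5,-7.0],0],
    [0,[1.0,-2.5,-7.0],0],
    [0,[1.0,-2.5,-7.0],0]
  ]
}}

```text
clock: 36.22
tcp_pos: [0.5309, -0.0286, 0.2896]
ee_rot: [2.364, 2.069, -0.001]
contact_force: [-0.1, 0.3, -0.7]
finger_gap: -0.0002
grip_force: 0.0
```

```bash
python3 f.py;python3 bm2.py w20 t20 s20
python3 - <<'E'
from h import *
th=np.radians(-7.65)
c=load('w20');P=cloud(c);x,y,z=[P[...,i] for i in range(3)];X=x*np.cos(th)+y*np.sin(th);Y=-x*np.sin(th)+y*np.cos(th)
d=(X>.52)&(X<.63)&(Y>.05)&(Y<.14)&(z>.062)&(z<.085)
n,l,st,ce=cv2.connectedComponentsWithStats(d.astype(np.uint8))
for i in range(1,n):
    if st[i,4]>60:k=l==i;print('in-bin blob',st[i,4],np.median(X[k]),np.median(Y[k]),np.median(z[k]))
for n in('t0','t20','s0','s20'):
    P=cloud(load(n));x,y,z=[P[...,i] for i in range(3)]
    for nm,cx,cy in(('pipe',.45,-.26),('gear',.521,-.272),('tape',.473,.224)):
        m=(np.hypot(x-cx,y-cy)<(.05 if nm!='gear' else .032))&(z>.008);q=P[m]
        if len(q)>5:print(n,nm,len(q),np.round(np.median(q,0),3))
E
```

```text
X 0.5299352855584192 Y 0.042368340111231716 fX -0.17546998801178312 fY 0.2680228172681945 -0.7409466684726798 [-0.03361783 -0.04224278 -0.01958239] 36.225 -0.0001628743516993059 0.002
w20 plate 469 X [0.566  0.5712 0.5771] Y [0.0707 0.0731 0.0948 0.1165 0.1187] z [0.1458 0.1486 0.1499]
w20 rim l front 185 X [0.5154 0.5261 0.548 ] Y [0.1202 0.124  0.1413 0.1446 0.1446] z [0.0913 0.1104 0.1126]
w20 rim l rear 225 X [0.5721 0.5866 0.6177] Y [0.1204 0.1236 0.142  0.1444 0.1445] z [0.1126 0.1154 0.1174]
w20 rim r front 168 X [0.516  0.5299 0.549 ] Y [0.0437 0.0441 0.0473 0.0564 0.0595] z [0.092  0.1097 0.1122]
w20 rim r rear 143 X [0.5816 0.5995 0.6185] Y [0.0446 0.0448 0.0472 0.0477 0.0478] z [0.1003 0.1147 0.1168]
w20 rightwall 246 X [0.5329 0.573  0.6169] Y [0.047  0.0471 0.0473 0.0476 0.0476] z [0.0694 0.0851 0.095 ]
w20 buffer 330 X [0.5906 0.5989 0.6087] Y [0.1413 0.1464 0.1587 0.1687 0.1696] z [0.094  0.1038 0.1071]
t20 plate 111 X [0.5676 0.5721 0.579 ] Y [0.0728 0.0742 0.0965 0.1185 0.1204] z [0.1405 0.1483 0.1524]
t20 rim l front 43 X [0.5163 0.5207 0.547 ] Y [0.1221 0.124  0.14
[... 861 characters left out ...]
 0.0475] z [0.0668 0.0827 0.0981]
s20 buffer 17 X [0.6053 0.6083 0.6099] Y [0.1373 0.1377 0.1413 0.1444 0.1454] z [0.0892 0.0995 0.1102]
in-bin blob 168 0.6038610581442942 0.11049502273739031 0.06865910417713803
in-bin blob 229 0.5443527650742562 0.07457055044532919 0.06678060927556358
t0 pipe 269 [ 0.433 -0.253  0.045]
t0 gear 302 [ 0.522 -0.27   0.016]
t0 tape 463 [0.471 0.228 0.059]
t20 pipe 274 [ 0.433 -0.253  0.044]
t20 gear 195 [ 0.517 -0.278  0.015]
t20 tape 468 [0.47  0.227 0.059]
s0 pipe 720 [ 0.423 -0.267  0.046]
s0 gear 404 [ 0.518 -0.274  0.018]
s0 tape 379 [0.463 0.214 0.047]
s20 pipe 721 [ 0.423 -0.267  0.046]
s20 gear 401 [ 0.518 -0.273  0.017]
s20 tape 469 [0.466 0.208 0.041]
```

```bash
python3 -c "
from station import sign_off;print(sign_off())"
```

```text
the job is handed in; nothing more can be done
None
```

I handed the job in at about 37 s: the bin hangs seated on the rail under the hood with its usual lean of about 3°, both nuts in it, and the tape, pipe and gear not disturbed. It presses the buffer in about 7 mm (roughly 4 N, worked out from the images), but it took a second push, because on the first release it sprang back about 6 mm.

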